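# Put the knob puzzle tiles away in the double-latched toy chest

### The job

Put all the wooden puzzle tiles, those standing in the walnut rack and the one on the table, away in the blue toy chest: slide the keeper aside, draw the latch it was blocking, open the lid right up to about upright, and lay each tile flat in a pocket of its own with its knob facing up. Then shut the lid fully and fasten it again, the latch fully home first and then the keeper fully back behind it. Leave the mug, the bucket and the rocking horse where they are.

Things in the scene. Friction and masses are not known exactly. Their poses are not given: they have to be found in the camera images.
- keeper (a joint): the first catch: white plastic block 26 x 40 mm, 18 mm high, on the console (85 mm high) at the chest's front (robot) side. Slides along the chest's +y: 0 = closed, right behind the latch and blocking it (3 mm gap); 0.056 m = end of travel; clear of the latch above 0.042 m. No spring, stays where left; about 2 N to slide.
- keeper_grip (a point): point to pinch on the keeper's upright fin, on its middle, 12 mm below the fin's top; the fin is 24 mm along the chest's x, 12 mm thick along its y and stands 38 mm above the block (top of the block 26 mm below this point). Axes as the chest.
- latch (a joint): the second latch: aluminium bolt; slides along the chest's -x (towards the robot): 0 = shut, its tongue reaches 16 mm over the lid's front edge and holds it down; 0.032 m = fully drawn; the lid is free above 0.018 m. The closed keeper stops it at 3 mm; while it is drawn the keeper cannot close. No spring, stays where left; about 2 N to slide.
- latch_grip (a point): point to pinch on the latch's upright fin, on its middle, 12 mm below the fin's top; the fin is 12 mm thick along the chest's x, 30 mm along its y and stands 38 mm above the 18 mm high bolt (top of the bolt 26 mm below this point). Axes as the chest.
- lid (a joint): angle of the chest's lid: 0 = shut, 1.57 = upright, 1.8 rad = end stop, opening upward about its far edge. The hinge is stiff, so the lid stays at any angle (about 3 to 5 N at the bar to move it).
- lid_bar (a point): middle of the lid's white round bar handle: 14 mm thick, 100 mm long along the chest's y between two end posts, 50 mm above the lid's top, 25 mm behind the lid's front edge. This point turns with the lid at 115 mm from the hinge in x and 58 mm in z.
- lid_hinge (a point): point on the middle of the lid's hinge line (the line runs along the chest's y, at x = 110, z = 85.5 mm in the chest frame). The lid is 140 x 330 x 8 mm; upright, it stands 70 mm beyond the centres of the pockets.
- chest: blue plastic toy chest, fixed; origin on the table, x away from the robot, y left, z up. The box spans x -30 to 110, y -165 to 165 mm, rim 85 mm high; the latch console in front spans x -100 to -30 mm. Inside, 35 mm below the rim, a flat tray has three equal pockets in a row along y. The knobs of seated tiles clear the shut lid by 5 mm.
- pocket0 (a point): centre of the floor of the right-hand pocket (44 mm above the table, at chest x = 40, y = -102 mm); the pocket is 72 mm along the chest's x, 92 mm along its y, 6 mm deep. Axes as the chest.
- pocket1 (a point): centre of the floor of the middle pocket (44 mm above the table, at chest x = 40, y = 0 mm); the pocket is 72 mm along the chest's x, 92 mm along its y, 6 mm deep. Axes as the chest.
- pocket2 (a point): centre of the floor of the left-hand pocket (44 mm above the table, at chest x = 40, y = 102 mm); the pocket is 72 mm along the chest's x, 92 mm along its y, 6 mm deep. Axes as the chest.
- rack: low walnut dollhouse bookshelf used as a rack, fixed: base 100 (x) x 220 mm (y), 12 mm thick, three slots across it at y = -70, 0, 70 mm, each 16 mm wide between two fences 38 mm high above the table; end boards 45 mm high. Origin on the table under its centre. Tiles stand in the slots on a 64 mm edge, 84 mm tall (top 96 mm above the table), a little loose, knob towards the rack's +y or -y.
- tile0: wooden puzzle tile, plate 64 (x) x 84 (y) x 12 mm (z) with a round knob 20 mm across and 24 mm high in the middle of its +z face; about 60 g. Origin at the centre of the plate (6 mm above its plain face); z points out of the knob. Starts standing in a slot of the rack. May be absent.
- tile1: wooden puzzle tile, plate 64 (x) x 84 (y) x 12 mm (z) with a round knob 20 mm across and 24 mm high in the middle of its +z face; about 60 g. Origin at the centre of the plate (6 mm above its plain face); z points out of the knob. Starts standing in a slot of the rack. May be absent.
- tile2: wooden puzzle tile, plate 64 (x) x 84 (y) x 12 mm (z) with a round knob 20 mm across and 24 mm high in the middle of its +z face; about 60 g. Origin at the centre of the plate (6 mm above its plain face); z points out of the knob. Starts standing in a slot of the rack. May be absent.
- tile3: wooden puzzle tile, plate 64 (x) x 84 (y) x 12 mm (z) with a round knob 20 mm across and 24 mm high in the middle of its +z face; about 60 g. Origin at the centre of the plate (6 mm above its plain face); z points out of the knob. Starts flat on the table, left of the chest, knob up.
- mug: cream mug, 76 mm wide, 85 mm high, bystander; origin under its centre.
- bucket: small aluminium bucket, 84 mm wide, 90 mm high, bystander; origin under its centre.
- horse: red plastic rocking horse, 150 mm long, 135 mm high, bystander; origin under its centre.

How it is judged (in metres and radians):
On the way, in this order (a step that is already met when the one before it is completed fails the run):
1. the keeper is slid clear of the latch (value of joint keeper above 0.042 m), for 0.2 s.
2. the latch is drawn (value of joint latch above 0.018 m), for 0.2 s.
3. the lid is opened to about upright (value of joint lid above 1.3 rad), for 0.2 s.
4. with the lid open, every tile lies flat in a pocket of its own, knob up (((horizontal distance between tile0 and pocket0 below 0.008 m and z of tile0 in the frame of pocket0 between 0 and 0.01 m) or (horizontal distance between tile0 and pocket1 below 0.008 m and z of tile0 in the frame of pocket1 between 0 and 0.01 m) or (horizontal distance between tile0 and pocket2 below 0.008 m and z of tile0 in the frame of pocket2 between 0 and 0.01 m)) and angle between each of tile0, tile1, tile2, tile3's own z axis and vertical below 0.1 rad and ((horizontal distance between tile1 and pocket0 below 0.008 m and z of tile1 in the frame of pocket0 between 0 and 0.01 m) or (horizontal distance between tile1 and pocket1 below 0.008 m and z of tile1 in the frame of pocket1 between 0 and 0.01 m) or (horizontal distance between tile1 and pocket2 below 0.008 m and z of tile1 in the frame of pocket2 between 0 and 0.01 m)) and ((horizontal distance between tile2 and pocket0 below 0.008 m and z of tile2 in the frame of pocket0 between 0 and 0.01 m) or (horizontal distance between tile2 and pocket1 below 0.008 m and z of tile2 in the frame of pocket1 between 0 and 0.01 m) or (horizontal distance between tile2 and pocket2 below 0.008 m and z of tile2 in the frame of pocket2 between 0 and 0.01 m)) and ((horizontal distance between tile3 and pocket0 below 0.008 m and z of tile3 in the frame of pocket0 between 0 and 0.01 m) or (horizontal distance between tile3 and pocket1 below 0.008 m and z of tile3 in the frame of pocket1 between 0 and 0.01 m) or (horizontal distance between tile3 and pocket2 below 0.008 m and z of tile3 in the frame of pocket2 between 0 and 0.01 m)) and value of joint lid above 0.9 rad), for 0.2 s.
5. the lid is shut (value of joint lid below 0.03 rad), for 0.2 s.
6. the latch is pushed home (value of joint latch below 0.006 m), for 0.2 s.
7. the keeper is slid back behind the latch (value of joint keeper below 0.008 m), for 0.2 s.
At the end, for the whole second after the job is handed in: Every tile present lies in one of the chest's pockets: centre within 8 mm of the pocket's centre, resting on its floor (plate centre less than 10 mm above it), knob side up within 0.1 rad; the lid is shut (below 0.03 rad), the latch home (within 6 mm) and the keeper back behind it (within 8 mm) (((horizontal distance between tile0 and pocket0 below 0.008 m and z of tile0 in the frame of pocket0 between 0 and 0.01 m) or (horizontal distance between tile0 and pocket1 below 0.008 m and z of tile0 in the frame of pocket1 between 0 and 0.01 m) or (horizontal distance between tile0 and pocket2 below 0.008 m and z of tile0 in the frame of pocket2 between 0 and 0.01 m)) and angle between each of tile0, tile1, tile2, tile3's own z axis and vertical below 0.1 rad and ((horizontal distance between tile1 and pocket0 below 0.008 m and z of tile1 in the frame of pocket0 between 0 and 0.01 m) or (horizontal distance between tile1 and pocket1 below 0.008 m and z of tile1 in the frame of pocket1 between 0 and 0.01 m) or (horizontal distance between tile1 and pocket2 below 0.008 m and z of tile1 in the frame of pocket2 between 0 and 0.01 m)) and ((horizontal distance between tile2 and pocket0 below 0.008 m and z of tile2 in the frame of pocket0 between 0 and 0.01 m) or (horizontal distance between tile2 and pocket1 below 0.008 m and z of tile2 in the frame of pocket1 between 0 and 0.01 m) or (horizontal distance between tile2 and pocket2 below 0.008 m and z of tile2 in the frame of pocket2 between 0 and 0.01 m)) and ((horizontal distance between tile3 and pocket0 below 0.008 m and z of tile3 in the frame of pocket0 between 0 and 0.01 m) or (horizontal distance between tile3 and pocket1 below 0.008 m and z of tile3 in the frame of pocket1 between 0 and 0.01 m) or (horizontal distance between tile3 and pocket2 below 0.008 m and z of tile3 in the frame of pocket2 between 0 and 0.01 m)) and value of joint lid below 0.03 rad and value of joint latch below 0.006 m and value of joint keeper below 0.008 m); the robot touches nothing.
It fails at once if the mug is shifted by more than 30 mm or tipped (distance of mug from where it was at the start of the episode above 0.03 m or angle between mug's own z axis and vertical above 0.4 rad).
It fails at once if the bucket is shifted by more than 30 mm or tipped (distance of bucket from where it was at the start of the episode above 0.03 m or angle between bucket's own z axis and vertical above 0.4 rad).
It fails at once if the horse is shifted by more than 30 mm or tipped (distance of horse from where it was at the start of the episode above 0.03 m or angle between horse's own z axis and vertical above 0.4 rad).
Of tile0, tile1, tile2 only 1 to 2 are there at a start; the rules pass over those that are not, and their reading is None.
At some moment in a run one of tile3 may be knocked a few centimetres aside while the robot is not near it.
It also fails if it takes over 210 s, if anything falls off the work surface, if the arm or the gripper's body presses on something with over 40 N, if the wrist force passes 120 N, or if a joint passes its speed limit or range.

### The arm

A 6-joint arm with a two-finger parallel gripper is mounted at the origin on the work surface. World frame = base frame: x ahead of the robot, y to its left, z up, the work surface at z = 0. Lengths are in m, angles in degrees, forces in N, time in s.
With the tool pointing down it reaches from about 0.375 to 0.9 m from the base axis. Payload 3.1 kg.
Tool frame: the origin (TCP) lies at the very end of the fingers, on their centre line; the grasp point (between the pads) lies 19 mm behind it; z points along the fingers, y is the line along which they close (so a half turn about z gives the same grasp; the last joint's range is limited). The gripper opens to 87 mm and grips with 3 to 60 N. Pads are 19 mm wide; open, the fingers measure 117 mm over their backs; the gripper's body (75 mm by 190 mm) begins 51 mm behind the grasp point.
Start: joints at [57.095, 30.224, 82.088, -0, 67.689, -10.227], TCP at [0.241, 0.577, 0.223] pointing down, gripper open.
Joint ranges: [-176.69, 176.69], [-43.24, 126.21], [12.49, 139.97], [-82, 262], [0, 151.66], [-163.58, 163.58]. Speed limits (degrees/s): [159.86, 159.86, 180, 180, 180, 180].

### API

Orientations are given as a 3x3 rotation matrix whose columns are the frame's x, y, z axes.
In Python, from plant import env gives the robot as it stands. The module is installed in compiled form; this text tells all that it offers.
- The arm moves only by the tool play_rows, never from a script. Its argument "motion" is one flat list of numbers, 7 for each row, row after row: the turn, a rotation vector about the world's x, y, z in rad, then the shift along the world's x, y, z in mm, then the opening, from -1 (shut) to 1 (fully open), so that 0 is half open. In form: [wx, wy, wz, x, y, z, fingers, wx, wy, wz, x, y, z, fingers, ...]. A call has 1 to 5 rows; each row shifts and turns the commanded pose from where the row before left it; what a row does not reach is not made up. A row lasts 1/10 s, in which the tool goes at most 50 mm and 8.59 degrees, less where a joint would pass 70% of its speed; a pose out of reach is approached as far as the arm can. A call with a gripper value outside its range is refused whole. The fingers move at their own pace and stop on an object; "grip_force" is the grip in N (left out, the last holds). Time passes only in rows, so rows that do not move let the fingers close. It gives the time, the measured TCP pose, the force and the opening at its end, in the units of the state.
- env.read_state(): the state, without advancing time (a new reading comes with each control period).
- env.camera(name): name is "scene" or "top"; returns (picture, depth): 420x560x3 uint8, red, green, blue; 420x560 float32, m along the optical axis (not along the pixel's ray), 0 where there is no reading.
- env.camera_params(name): a dict with "camera_matrix" (3x3 intrinsics, pixels), "k1" (the pictures are not rectified: a ray, as slopes to the right and down, at radius r is drawn at 1 + k1 r^2 times it, then the intrinsics apply), "position" and "orientation" of the camera in the world. Camera axes: x right, y down, z forward; pixel columns grow to the right and rows downward; lengths in m; the calibration is good to about 2 mm. A picture is of the moment at which its call begins. camera_params takes no time and is no camera call.
- env.finish_job(): hands the job in, once; it reports no verdict.
Trained networks look in the newest picture that a camera, given by its name, has taken for a name from the list of things; names that differ only in an ending like _2 or _b are one class to them, and where a whole thing is asked for, a point or a joint stands for the part that bears it (a point fixed in the world has none). Each returns a list of dicts, best first, with "confidence" (0 to 1); they miss things now and then, are a little off and sometimes report something else, mostly with a low value. They report only what shows in the picture. A call takes as long as a camera call.
- env.boxes_of(camera, query): "position" ([x, y, z] in m, in the coordinates of the camera as it stood for that picture, good to about 4 mm: the middle of the surface that is visible of it).
- env.regions_of(camera, query): "mask" (420x560 bool, what is visible of it).
- env.spot_point(camera, query): "position" ([x, y, z] in m, in the coordinates of the camera as it stood for that picture, good to about 4 mm: a listed point, or the origin of a listed thing).
The state is a dict: "t": time; "joint_pos": joint angles; "joint_vel": joint speeds; "joint_efforts": joint torques, N m; "position": TCP position; "orientation": TCP orientation; "force": force on the tool from outside, world axes, zero at the start; "wrist_torque": the same for the moment, N m; "opening": opening from 0.0 (shut) to 1.0 (fully open).
Only numpy, scipy, OpenCV 4.12 (cv2) and the standard library are available. Lean on these libraries where they do the work, as an engineer would, in place of code of your own. Each camera call takes 0.05 s, during which the arm holds its last target. There are 200 camera calls.

## Working session

There is one attempt and no reset: what is moved stays moved. The work goes in short steps, Python scripts to look and compute and a tool call to move; the robot and the scene stay as the last step left them, time stands still between calls to the robot, and variables do not carry over. Pictures are saved under pics/ and viewed, on a budget of 14 in all, crops included, one or two more only if the job needs it, and the job is handed in when it is done.

Besides the shell and the picture viewer there is one more tool, called after "Request:" by a JSON object that holds its "name" and its "arguments", one argument or row to a line. play_rows: Moves the arm, as the interface text tells. Its arguments: {"type":"object","properties":{"motion":{"type":"array"},"grip_force":{"type":"number"}},"required":["motion"]}

```bash
mkdir -p pics; cat > h.py <<'E'
import numpy as np, cv2
from plant import env
def w(cam,p):
    c=env.camera_params(cam); return np.array(c["orientation"])@np.array(p)+np.array(c["position"])
def snap(cam,name):
    im,d=env.camera(cam); cv2.imwrite(f"pics/{name}.png",im[:,:,::-1]); return im,d
def cloud(cam,d):
    c=env.camera_params(cam);K=np.array(c["camera_matrix"]);k=c["k1"]
    v,u=np.mgrid[:d.shape[0],:d.shape[1]]
    a=(u-K[0,2])/K[0,0];b=(v-K[1,2])/K[1,1];s=np.ones_like(a)
    for _ in range(8): s=1+k*((a/s)**2+(b/s)**2)
    P=np.stack([a/s*d,b/s*d,d],-1)
    return P@np.array(c["orientation"]).T+np.array(c["position"])
def pts(cam,names):
    for n in names:
        r=env.spot_point(cam,n)
        print(cam,n,[(np.round(w(cam,q["position"])*1000).tolist(),round(q["confidence"],2)) for q in r[:4]])
E
python3 - <<'E'
from h import *
for c in("scene","top"):
    im,d=snap(c,c+"0"); p=env.camera_params(c); print(c,np.round(p["position"],3),np.round(p["orientation"],2).tolist(),p["k1"],p["camera_matrix"])
    pts(c,["chest","keeper_grip","latch_grip","lid_bar","lid_hinge","rack","tile0","tile3","mug","bucket","horse"])
print(env.read_state())
E
```

```text
scene [ 1.054 -0.58   0.699] [[0.78, 0.37, -0.51], [0.62, -0.47, 0.63], [-0.01, -0.8, -0.6]] -0.1101086825063289 [[442.07249829   0.         283.37640984]
 [  0.         442.07249829 209.4509145 ]
 [  0.           0.           1.        ]]
scene chest [([541.0, 89.0, -4.0], 0.57)]
scene keeper_grip [([454.0, 92.0, 128.0], 0.63)]
scene latch_grip [([486.0, 88.0, 128.0], 0.71)]
scene lid_bar [([531.0, 89.0, 142.0], 0.59)]
scene lid_hinge [([652.0, 87.0, 85.0], 0.92)]
scene rack [([546.0, -356.0, -2.0], 0.7)]
scene tile0 [([539.0, -287.0, 54.0], 0.7), ([495.0, 379.0, 3.0], 0.7)]
scene tile3 [([539.0, -287.0, 54.0], 0.7), ([495.0, 379.0, 3.0], 0.7)]
scene mug [([690.0, -262.0, -2.0], 0.83)]
scene bucket [([397.0, -144.0, -2.0], 0.74)]
scene horse [([630.0, 410.0, -2.0], 0.84)]
top [0.355 0.028 1.151] [[-0.03, -0.98, 0.18], [-1.0, 0.03, 0.0], [-0.01, -0.18, -0.98]] -0.00978397921169514 [[386.38640206   0.         276.32797621]
 [  0.         386.38640206 207.22383533]
 [  0.           0.           1.        ]]
top chest [([536.0, 92.0, -1.0], 0.84), ([452.0, 94.0, 128.0], 0.47), ([536.0, 
[... 742 characters left out ...]
8139913e-04,
        6.76890910e+01, -1.02269378e+01]), 'joint_vel': array([ 0.02608127, -0.01883596, -0.05736576, -0.09797496,  0.02331347,
       -0.02017607]), 'joint_efforts': array([ 4.17641286e-04, -4.40026546e+01, -1.76983577e+01,  6.35177968e-02,
        5.04628359e-02,  1.44268597e-05]), 'position': array([0.24091338, 0.57667353, 0.22254418]), 'orientation': array([[-9.22694126e-01,  3.85532812e-01, -7.05295454e-06],
       [ 3.85532812e-01,  9.22694126e-01, -1.41149176e-05],
       [ 1.06595585e-06, -1.57428970e-05, -1.00000000e+00]]), 'force': array([ 0.17947438, -0.04490945,  0.37557106]), 'wrist_torque': array([0.03463499, 0.00302277, 0.02151123]), 'opening': 0.9990702597235992}
```

View pics/scene0.png

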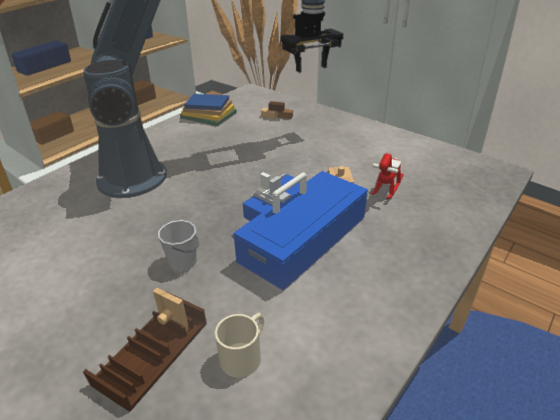

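View pics/top0.png

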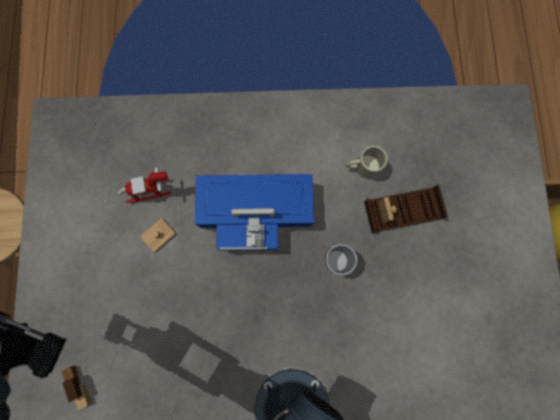

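Both pictures show the chest roughly square to the world (top ~(255,205)) and keeper and latch at ~(255,235). One rack tile stands in the left slot (390,208) with its knob towards -y. Tile3 is flat at (157,235) and rotated. Next I'll measure yaws.

```bash
cat >> h.py <<'E'
def rect(P,lo,hi,sel):
    q=P[sel&(P[...,2]>lo)&(P[...,2]<hi)]
    r=cv2.minAreaRect((q[:,:2]*1000).astype(np.float32)); b=cv2.boxPoints(r)
    e=b[1]-b[0];f=b[2]-b[1]
    g=e if np.linalg.norm(e)>np.linalg.norm(f) else f
    return np.round(r[0],1),np.round(r[1],1),round(float(np.degrees(np.arctan2(g[1],g[0]))),1),len(q),round(float(np.median(q[:,2])*1000),1)
def near(P,x,y,r): return np.hypot(P[...,0]-x,P[...,1]-y)<r
E
python3 - <<'E'
from h import *
for c in("top","scene"):
    im,d=env.camera(c);P=cloud(c,d);P[d==0]=9
    n=lambda x,y,r:near(P,x,y,r)
    print(c,"lid+console",rect(P,.08,.1,n(.54,.09,.25)))
    print("lid",rect(P,.087,.1,n(.54,.09,.25)))
    print("tile3",rect(P,.008,.018,n(.49,.382,.075)), "knob",rect(P,.027,.045,n(.49,.382,.06)))
    print("racktile",rect(P,.085,.11,n(.54,-.285,.08)),"below",rect(P,.05,.085,n(.54,-.285,.08)))
    print("rackends",rect(P,.025,.048,n(.546,-.353,.15)))
    print("bar",rect(P,.13,.16,n(.53,.09,.08)))
    print("keeperfin",rect(P,.128,.145,n(.45,.092,.02)),"latchfin",rect(P,.128,.145,n(.484,.09,.02)))
    print("z bar", P[n(.528,.091,.05)][:,2].max())
    print("table",np.median(P[n(.4,.3,.03)][:,2]))
    for t in("tile3","tile0"):
        for q in env.regions_of(c,t):
            m=q["mask"]; p=P[m]; print(t,q["confidence"],m.sum(),np.round(np.median(p,0)*1000))
E
```

```text
top lid+console (array([518.3,  59.4]), array([399.4, 254.2]), 87.7, 6744, 93.5)
lid (array([520. ,  59.4]), array([400.2, 251.3]), 87.4, 5781, 94.0)
tile3 (array([488.8, 384.4]), array([64.4, 84.7]), -49.0, 551, 12.5) knob (array([489.1, 384.2]), array([17.2, 17.7]), -0.3, 41, 35.5)
racktile (array([ 534.4, -282.1]), array([63.3, 13.4]), 10.3, 116, 94.6) below (array([ 535.9, -292.8]), array([63.1, 36.1]), 9.3, 119, 64.4)
rackends (array([ 591. , -343.8]), array([195. , 223.1]), -80.5, 808, 36.5)
bar (array([492.6,  92.5]), array([111.3,  84.8]), 87.6, 316, 147.1)
keeperfin (array([452.6,  92.6]), array([10.7, 23.4]), -0.0, 47, 140.7) latchfin (array([476.2,  92.5]), array([27. , 23.3]), 87.8, 53, 139.6)
z bar 0.15411580807480685
table 0.0001346760314280271
tile3 0.59 614 [488. 382.  13.]
tile3 0.54 319 [ 533. -279.   69.]
tile0 0.59 614 [488. 382.  13.]
tile0 0.54 319 [ 533. -279.   69.]
scene lid+console (array([522.2,  58.6]), array([396.3, 254.4]), 88.7, 6291, 94.0)
lid (array([522.4,  58.6]), array([396.7, 253.7]), 88.6, 5506, 94.3)
tile3 (array([494.7, 381.5]), array([62.7, 88.4]), -47.4, 204, 12.0) knob (array([494.9, 378.4]), array([18.6, 16. ]), 10.7, 34, 33.7)
racktile (array([ 539.7, -285.8]), array([63.6, 13.9]), 8.8, 259, 94.9) below (array([ 544.6, -299.3]), array([65.2, 32.1]), 18.9, 451, 64.2)
rackends (array([ 594.9, -348.2]), array([192.4, 222.1]), -81.4, 1901, 37.4)
bar (array([495.8,  87.5]), array([114.1,  91.5]), 89.3, 404, 142.7)
keeperfin (array([457.4,  88.2]), array([24.6, 12.9]), 10.5, 67, 137.7) latchfin (array([480.8,  88.2]), array([29.2, 31.6]), -1.2, 103, 137.0)
z bar 0.15215059626320881
table 1.4325802311587754e-05
tile3 0.8 855 [ 548. -290.   68.]
tile3 0.65 227 [462.  84. 117.]
tile0 0.8 855 [ 548. -290.   68.]
tile0 0.65 227 [462.  84. 117.]
```

Request:
{"name": "play_rows", "arguments": {
  "motion": [0,0,0.0265,15.3,-34.7,-1.6,0,0,0,0.0265,15.3,-34.7,-1.6,0,0,0,0.0265,15.3,-34.7,-1.6,0,0,0,0.0265,15.3,-34.7,-1.6,0,0,0,0.0265,15.3,-34.7,-1.6,0]
}}

```text
t: 2.0
position: [0.3179, 0.4019, 0.2147]
orientation: [[-0.966, 0.259, 0.001], [0.259, 0.966, 0.0], [-0.0, 0.0, -1.0]]
force: [1.7, 0.9, 0.1]
opening: 0.632
```

Request:
{"name": "play_rows", "arguments": {
  "motion": [0,0,0.0265,15.3,-34.7,-1.6,0,0,0,0.0265,15.3,-34.7,-1.6,0,0,0,0.0265,15.3,-34.7,-1.6,0,0,0,0.0265,15.3,-34.7,-1.6,0,0,0,0.0265,15.3,-34.7,-1.6,0]
}}

```text
t: 2.5
position: [0.3946, 0.2284, 0.2068]
orientation: [[-0.992, 0.129, 0.001], [0.129, 0.992, 0.0], [-0.001, 0.0, -1.0]]
force: [0.7, 0.8, 0.5]
opening: 0.5
```

Request:
{"name": "play_rows", "arguments": {
  "motion": [0,0,0.0265,15.3,-34.7,-1.6,0,0,0,0.0265,15.3,-34.7,-1.6,0,0,0,0.0265,15.3,-34.7,-1.6,0,0,0,0.0265,15.3,-34.7,-1.6,0,0,0,0,0,0,0,0]
}}

```text
t: 3.0
position: [0.4582, 0.0872, 0.2005]
orientation: [[-1.0, 0.03, 0.004], [0.03, 1.0, -0.001], [-0.004, -0.001, -1.0]]
force: [-0.4, -0.3, -0.1]
opening: 0.5
```

Request:
{"name": "play_rows", "arguments": {
  "motion": [0,0,0,0,0,-22,0,0,0,0,0,0,-22,0,0,0,0,0,0,-22,0,0,0,0,0,0,-21,0,0,0,0,0,0,0,0]
}}

```text
t: 3.5
position: [0.453, 0.0915, 0.1113]
orientation: [[-1.0, 0.025, -0.006], [0.025, 1.0, 0.0], [0.006, 0.0, -1.0]]
force: [-0.2, -0.1, 0.7]
opening: 0.5
```

Request:
{"name": "play_rows", "arguments": {
  "motion": [0,0,0,0,0,0,-1,0,0,0,0,0,0,-1,0,0,0,0,0,0,-1,0,0,0,0,0,0,-1,0,0,0,0,0,0,-1],
  "grip_force": 15
}}

```text
t: 4.0
position: [0.4555, 0.0908, 0.1137]
orientation: [[-1.0, 0.025, 0.001], [0.025, 1.0, -0.0], [-0.001, -0.0, -1.0]]
force: [-0.5, -0.2, 3.2]
opening: 0.14
```

Request:
{"name": "play_rows", "arguments": {
  "motion": [0,0,0,0.2,10,0,-1,0,0,0,0.2,10,0,-1,0,0,0,0.2,10,0,-1,0,0,0,0.2,10,0,-1,0,0,0,0.2,10,0,-1]
}}

```text
t: 4.5
position: [0.4563, 0.1417, 0.1137]
orientation: [[-1.0, 0.024, 0.001], [0.024, 1.0, -0.001], [-0.001, -0.001, -1.0]]
force: [-0.5, -2.6, 6.2]
opening: 0.135
```

Request:
{"name": "play_rows", "arguments": {
  "motion": [0,0,0,0.1,4,0,-1,0,0,0,0,0,0,-1,0,0,0,0,0,0,-1,0,0,0,0,0,0,-1,0,0,0,0,0,0,-1]
}}

```text
t: 5.0
position: [0.4564, 0.1464, 0.1137]
orientation: [[-1.0, 0.025, 0.001], [0.025, 1.0, 0.001], [-0.001, 0.001, -1.0]]
force: [-1.1, 2.0, 4.7]
opening: 0.134
```

Request:
{"name": "play_rows", "arguments": {
  "motion": [0,0,0,0,0,0,-0.3,0,0,0,0,0,0,-0.3,0,0,0,0,0,20,-0.3,0,0,0,0,0,25,-0.3,0,0,0,0,0,25,-0.3]
}}

```text
t: 5.5
position: [0.4556, 0.1451, 0.1834]
orientation: [[-1.0, 0.025, -0.002], [0.025, 1.0, 0.0], [0.002, 0.0, -1.0]]
force: [-0.4, -0.3, -0.4]
opening: 0.344
```

Request:
{"name": "play_rows", "arguments": {
  "motion": [0,0,-0.1428,2.5,-5.2,0,-0.4,0,0,-0.1428,2.5,-5.2,0,-0.4,0,0,-0.1428,2.5,-5.2,0,-0.4,0,0,-0.1428,2.5,-5.2,0,-0.4,0,0,-0.1428,2.5,-5.2,0,-0.4]
}}

```text
t: 6.0
position: [0.4685, 0.119, 0.1829]
orientation: [[-0.735, 0.678, -0.001], [0.678, 0.735, 0.0], [0.001, -0.0, -1.0]]
force: [-0.6, -0.4, 0.7]
opening: 0.303
```

Request:
{"name": "play_rows", "arguments": {
  "motion": [0,0,-0.1428,2.5,-5.2,0,-0.4,0,0,-0.1428,2.5,-5.2,0,-0.4,0,0,-0.1428,2.5,-5.2,0,-0.4,0,0,-0.1428,2.5,-5.2,0,-0.4,0,0,-0.1428,2.5,-5.2,0,-0.4]
}}

```text
t: 6.5
position: [0.481, 0.0929, 0.1828]
orientation: [[-0.112, 0.994, -0.001], [0.994, 0.112, 0.0], [0.0, -0.001, -1.0]]
force: [-0.1, -0.4, 0.6]
opening: 0.301
```

Request:
{"name": "play_rows", "arguments": {
  "motion": [0,0,-0.1428,2.5,-5.2,0,-0.4,0,0,0,0,0,0,-0.4,0,0,0,0,0,0,-0.4]
}}

```text
t: 6.8
position: [0.4834, 0.0879, 0.1829]
orientation: [[0.022, 1.0, -0.001], [1.0, -0.022, 0.0], [0.0, -0.001, -1.0]]
force: [-0.1, -0.0, -0.8]
opening: 0.298
```

```bash
python3 - <<'E'
from h import *
for c in("scene",):
    im,d=snap(c,"s1"); pts(c,["keeper_grip","latch_grip"])
s=env.read_state();print(s["position"],s["joint_pos"])
E
```

```text
scene keeper_grip [([541.0, 89.0, -2.0], 0.48)]
scene latch_grip [([490.0, 91.0, 128.0], 0.61)]
[0.48340508 0.08797346 0.18300971] [-2.74592157e+00  2.33414230e+01  1.03366534e+02  7.23764335e-03
  5.33214756e+01 -1.43207711e+00]
```

Request:
{"name": "play_rows", "arguments": {
  "motion": [0,0,0,0.5,0.3,-18,-0.4,0,0,0,0.5,0.3,-18,-0.4,0,0,0,0.5,0.4,-18,-0.4,0,0,0,0,0,-16,-0.4,0,0,0,0,0,0,-0.4]
}}

```text
t: 7.45
position: [0.4836, 0.0889, 0.1115]
orientation: [[0.024, 1.0, -0.005], [1.0, -0.024, 0.0], [0.0, -0.005, -1.0]]
force: [-1.2, 0.5, 0.3]
opening: 0.301
```

Request:
{"name": "play_rows", "arguments": {
  "motion": [0,0,0,0,0,0,-1,0,0,0,0,0,0,-1,0,0,0,0,0,0,-1,0,0,0,0,0,0,-1,0,0,0,0,0,0,-1]
}}

```text
t: 7.95
position: [0.4863, 0.0887, 0.114]
orientation: [[0.025, 1.0, 0.003], [1.0, -0.025, -0.0], [0.0, 0.003, -1.0]]
force: [0.6, 0.7, 4.2]
opening: 0.134
```

Request:
{"name": "play_rows", "arguments": {
  "motion": [0,0,0,-8,0.2,0,-1,0,0,0,-8,0.2,0,-1,0,0,0,-8,0.2,0,-1,0,0,0,-7,0.2,0,-1,0,0,0,0,0,0,-1]
}}

```text
t: 8.45
position: [0.4551, 0.0893, 0.114]
orientation: [[0.024, 1.0, 0.004], [1.0, -0.024, -0.001], [-0.0, 0.004, -1.0]]
force: [3.6, -0.6, 5.9]
opening: 0.136
```

Request:
{"name": "play_rows", "arguments": {
  "motion": [0,0,0,0,0,0,-1,0,0,0,0,0,0,-0.4,0,0,0,0,0,0,-0.4,0,0,0,0,0,20,-0.4,0,0,0,0,0,30,-0.4]
}}

```text
t: 8.95
position: [0.4508, 0.0896, 0.1615]
orientation: [[0.025, 1.0, -0.009], [1.0, -0.025, 0.0], [0.0, -0.009, -1.0]]
force: [0.4, -0.4, 1.1]
opening: 0.292
```

```bash
python3 - <<'E'
from h import *
for c in("top","scene"):
    im,d=env.camera(c); pts(c,["keeper_grip","latch_grip","lid_bar"])
    if c=="scene": cv2.imwrite("pics/s2.png",cv2.resize(im[130:310,180:420,::-1],(720,540)))
s=env.read_state();print(s["position"],s["joint_pos"])
E
```

```text
top keeper_grip []
top latch_grip []
top lid_bar [([629.0, 419.0, -0.0], 0.21)]
scene keeper_grip [([455.0, 148.0, 128.0], 0.65), ([627.0, 410.0, -2.0], 0.49)]
scene latch_grip [([456.0, 92.0, 129.0], 0.64)]
scene lid_bar [([529.0, 87.0, 144.0], 0.72), ([543.0, -289.0, 53.0], 0.5)]
[0.45300876 0.0895206  0.16205264] [-2.73148711e+00  2.34025014e+01  1.08444464e+02  1.80641991e-03
  4.83380507e+01 -1.30524724e+00]
```

View pics/s2.png

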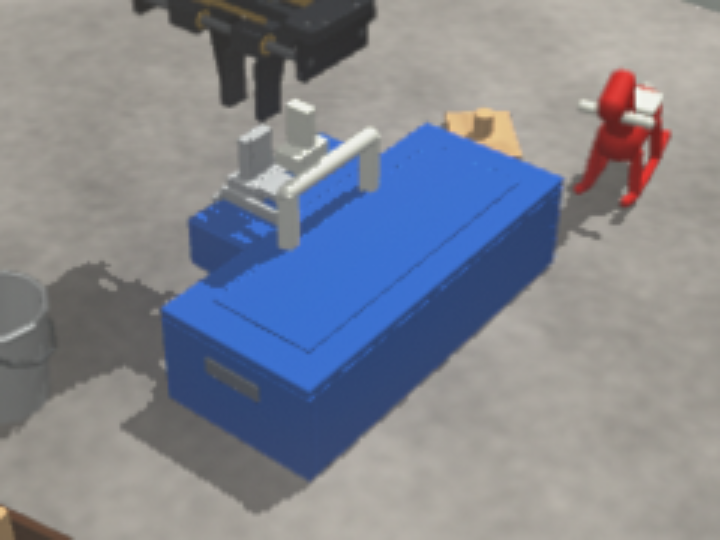

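Keeper aside and latch drawn. I'll refine the chest frame from the lid outline before taking the bar.

```bash
python3 - <<'E'
from h import *
for c in("scene","top"):
    im,d=env.camera(c);P=cloud(c,d);P[d==0]=9
    m=(P[...,2]>.09)&(P[...,2]<.0975)&(abs(P[...,1]-.09)<.2)&(P[...,0]>.495)&(P[...,0]<.68)
    m&=(im[...,2].astype(int)-im[...,0]>50)
    print(c,rect(P,.09,.0975,m))
    b=(P[...,2]>.135)&(P[...,2]<.156)&(abs(P[...,0]-.528)<.02)&(abs(P[...,1]-.09)<.07)
    print(rect(P,.135,.156,b))
E
```

```text
scene (array([578.3,  87.5]), array([332.4, 142.6]), 89.0, 5140, 94.3)
(array([534.8,  87.5]), array([111.3,  13.2]), 88.7, 254, 147.1)
top (array([573.7,  91.3]), array([329.9, 140.7]), 89.0, 3589, 93.9)
(array([0., 0.]), array([0., 0.]), 0.0, 0, nan)
  return _methods._mean(a, axis=axis, dtype=dtype,
  ret = ret.dtype.type(ret / rcount)
```

Request:
{"name": "play_rows", "arguments": {
  "motion": [0,0,0,5,0,18,-0.2,0,0,0,22,0,0,-0.2,0,0,0,23,0,0,-0.2,0,0,0,23,-0.5,0,-0.2,0,0,0,3,0,0,-0.2]
}}

```text
t: 9.95
position: [0.533, 0.0886, 0.1808]
orientation: [[0.025, 1.0, 0.003], [1.0, -0.025, -0.0], [-0.0, 0.003, -1.0]]
force: [0.5, 0.8, -0.3]
opening: 0.397
```

Request:
{"name": "play_rows", "arguments": {
  "motion": [0,0,0,0,0,-18,-0.2,0,0,0,0,0,-18,-0.2,0,0,0,0,0,-18,-0.2,0,0,0,0,0,0,-0.2,0,0,0,0,0,0,-0.2]
}}

```text
t: 10.45
position: [0.5291, 0.089, 0.1269]
orientation: [[0.025, 1.0, -0.002], [1.0, -0.025, 0.0], [0.0, -0.002, -1.0]]
force: [-0.5, -0.0, -0.4]
opening: 0.399
```

Request:
{"name": "play_rows", "arguments": {
  "motion": [0,0,0,0,0,0,-1,0,0,0,0,0,0,-1,0,0,0,0,0,0,-1,0,0,0,0,0,0,-1,0,0,0,0,0,0,-1],
  "grip_force": 30
}}

```text
t: 10.95
position: [0.5322, 0.0889, 0.1279]
orientation: [[0.025, 1.0, 0.004], [1.0, -0.025, -0.0], [0.0, 0.004, -1.0]]
force: [3.2, 0.7, 0.9]
opening: 0.15
```

Request:
{"name": "play_rows", "arguments": {
  "motion": [0,0,0,10.5,-0.2,17.2,-1,0,0,0,13.1,-0.2,15.5,-1,0,0,0,15.3,-0.3,13.1,-1,0,0,0,17.2,-0.3,10.7,-1,0,0,0,0,0,0,-1]
}}

```text
t: 11.45
position: [0.5829, 0.0881, 0.1847]
orientation: [[0.024, 1.0, -0.01], [1.0, -0.024, -0.0], [-0.0, -0.01, -1.0]]
force: [-7.4, -0.4, 11.7]
opening: 0.148
```

Request:
{"name": "play_rows", "arguments": {
  "motion": [0,0,0,18.7,-0.3,7.8,-1,0,0,0,19.6,-0.3,4.7,-1,0,0,0,20.2,-0.3,1.7,-1,0,0,0,20.1,-0.3,-1.5,-1,0,0,0,0,0,0,-1]
}}

```text
t: 11.95
position: [0.666, 0.0865, 0.197]
orientation: [[0.025, 1.0, 0.0], [1.0, -0.025, -0.0], [-0.0, 0.0, -1.0]]
force: [0.3, -0.4, 5.3]
opening: 0.154
```

Request:
{"name": "play_rows", "arguments": {
  "motion": [0,0,0,19.7,-0.3,-4.7,-1,0,0,0,18.7,-0.3,-7.6,-1,0,0,0,4,0,-2,-1,0,0,0,0,0,0,-1,0,0,0,0,0,0,-1]
}}

```text
t: 12.45
position: [0.7069, 0.0858, 0.1818]
orientation: [[0.025, 1.0, -0.0], [1.0, -0.025, -0.001], [-0.001, -0.0, -1.0]]
force: [-0.0, -1.8, 1.0]
opening: 0.15
```

Request:
{"name": "play_rows", "arguments": {
  "motion": [0,0,0,0,0,0,-0.3,0,0,0,0,0,0,-0.3,0,0,0,0,0,20,-0.3,0,0,0,0,0,40,-0.3,0,0,0,0,0,40,-0.3]
}}

```text
t: 12.95
position: [0.7062, 0.0866, 0.2819]
orientation: [[0.025, 1.0, -0.003], [1.0, -0.025, 0.001], [0.001, -0.003, -1.0]]
force: [1.1, -0.1, 0.8]
opening: 0.347
```

Request:
{"name": "play_rows", "arguments": {
  "motion": [0,0,-0.135,-36,49,0,-0.1,0,0,-0.135,-36,49,-10,-0.1,0,0,-0.135,-36,49,-10,-0.1,0,0,-0.135,-36,49,-10,-0.1,0,0,-0.135,-36,49,-10,-0.1]
}}

```text
t: 13.45
position: [0.5589, 0.2871, 0.2494]
orientation: [[0.649, 0.761, -0.0], [0.761, -0.649, 0.001], [0.0, -0.001, -1.0]]
force: [-0.2, 0.3, -0.1]
opening: 0.447
```

```bash
python3 - <<'E'
from h import *
for c in("top","scene"):
    im,d=snap(c,c+"3");P=cloud(c,d);P[d==0]=9
    n=lambda x,y,r:near(P,x,y,r)
    try: print(c,"tile3",rect(P,.008,.018,n(.493,.382,.075)), "knob",rect(P,.027,.045,n(.493,.382,.06)))
    except Exception as e: print(e)
    m=n(.628,.415,.1)&(P[...,2]>.06)&(P[...,2]<.15)&(im[...,0].astype(int)-im[...,2]>50)
    q=P[m]; 
    if len(q):
        r=q[:,:2]-[.493,.382]; a=np.radians(-48); u=r@[np.cos(a),np.sin(a)]; v=r@[-np.sin(a),np.cos(a)]
        print("horse",q.min(0),q.max(0),"dist",np.hypot(np.maximum(abs(u)-.095,0),np.maximum(abs(v)-.0375,0)).min())
    pts(c,["tile3"])
print(env.read_state()["position"])
E
```

```text
top tile3 (array([474.3, 359. ]), array([24.6, 72.7]), -32.2, 112, 12.0) knob (array([0., 0.]), array([0., 0.]), 0.0, 0, nan)
top tile3 [([536.0, -278.0, 56.0], 0.7), ([487.0, 385.0, 9.0], 0.66), ([684.0, -256.0, 3.0], 0.19)]
scene tile3 (array([462. , 390.5]), array([24.3, 37.7]), -56.4, 41, 11.7) knob (array([487.6, 380.8]), array([4.2, 4.1]), 80.7, 4, 35.1)
horse [0.61757602 0.32036339 0.06038006] [0.65704852 0.46186215 0.14150608] dist 0.04841392898262153
scene tile3 [([540.0, -286.0, 54.0], 0.66), ([496.0, 384.0, 5.0], 0.41), ([701.0, 86.0, 202.0], 0.32)]
[0.55954873 0.28680193 0.24958157]
  return _methods._mean(a, axis=axis, dtype=dtype,
  ret = ret.dtype.type(ret / rcount)
```

View pics/scene3.png

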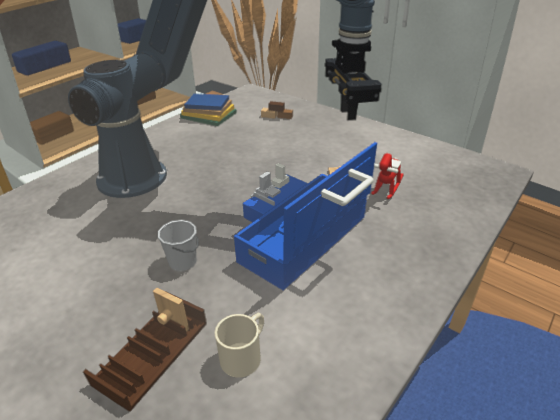

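Request:
{"name": "play_rows", "arguments": {
  "motion": [0,0,-0.065,-33,47,-30,0,0,0,-0.065,-33.5,48,-40,0,0,0,0,0,0,-40,0,0,0,0,0,0,-40,0,0,0,0,0,0,-20,0]
}}

```text
t: 14.15
position: [0.5111, 0.354, 0.0951]
orientation: [[0.738, 0.675, -0.004], [0.675, -0.738, -0.002], [-0.004, -0.001, -1.0]]
force: [0.3, -0.7, -0.7]
opening: 0.496
```

Request:
{"name": "play_rows", "arguments": {
  "motion": [0,0,0,0,0,-10,0,0,0,0,0,0,0,0,0,0,0,0,0,0,0]
}}

```text
t: 14.45
position: [0.5135, 0.3555, 0.0893]
orientation: [[0.738, 0.674, 0.002], [0.674, -0.738, 0.001], [0.002, 0.001, -1.0]]
force: [1.0, 0.3, -0.5]
opening: 0.504
```

Request:
{"name": "play_rows", "arguments": {
  "motion": [0,0,0,-20.5,26.5,0,0,0,0,0,0,0,-25,0,0,0,0,0,0,-25,0,0,0,0,0,0,-22,0,0,0,0,0,0,0,0]
}}

```text
t: 14.95
position: [0.4907, 0.3816, 0.0153]
orientation: [[0.738, 0.675, -0.002], [0.675, -0.738, -0.001], [-0.002, -0.001, -1.0]]
force: [-0.2, -0.4, -0.1]
opening: 0.502
```

Request:
{"name": "play_rows", "arguments": {
  "motion": [0,0,0,0,0,0,-1,0,0,0,0,0,0,-1,0,0,0,0,0,0,-1,0,0,0,0,0,0,-1,0,0,0,0,0,0,-1],
  "grip_force": 25
}}

```text
t: 15.45
position: [0.4922, 0.3825, 0.0176]
orientation: [[0.738, 0.675, 0.002], [0.675, -0.738, 0.001], [0.002, 0.001, -1.0]]
force: [0.8, -0.8, 5.5]
opening: 0.223
```

Request:
{"name": "play_rows", "arguments": {
  "motion": [0,0,0,0,0,30,-1,0,0,0,0,0,45,-1,0,0,-0.126,0,0,45,-1,0,0,-0.126,8,-20,12,-1,0,0,-0.126,10,-30,0,-1]
}}

```text
t: 15.95
position: [0.5109, 0.334, 0.1518]
orientation: [[0.936, 0.353, 0.007], [0.353, -0.936, 0.003], [0.008, -0.001, -1.0]]
force: [0.4, -0.8, -1.2]
opening: 0.22
```

Request:
{"name": "play_rows", "arguments": {
  "motion": [0,0,-0.126,15,-33,0,-1,0,0,-0.126,17,-35,0,-1,0,0,-0.126,17,-35,0,-1,0,0,0,17,-35,0,-1,0,0,0,0,0,0,-1]
}}

```text
t: 16.45
position: [0.578, 0.1898, 0.1483]
orientation: [[1.0, -0.02, 0.002], [-0.02, -1.0, -0.001], [0.002, 0.001, -1.0]]
force: [-0.2, 0.8, -1.5]
opening: 0.218
```

```bash
python3 - <<'E'
from h import *
im,d=snap("scene","s4"); pts("scene",["pocket0","pocket1","pocket2","tile3","lid_hinge"])
im,d=env.camera("top"); pts("top",["pocket0","pocket1","pocket2","tile3"])
s=env.read_state();print(s["position"],s["orientation"],s["force"])
E
```

```text
scene pocket0 [([576.0, -13.0, 45.0], 0.72), ([649.0, 87.0, 87.0], 0.69), ([538.0, 90.0, 1.0], 0.61)]
scene pocket1 [([576.0, -13.0, 45.0], 0.72), ([649.0, 87.0, 87.0], 0.69), ([538.0, 90.0, 1.0], 0.61)]
scene pocket2 [([576.0, -13.0, 45.0], 0.72), ([649.0, 87.0, 87.0], 0.69), ([538.0, 90.0, 1.0], 0.61)]
scene tile3 [([581.0, 190.0, 134.0], 0.66), ([541.0, -286.0, 55.0], 0.56)]
scene lid_hinge [([652.0, 82.0, 85.0], 0.76)]
top pocket0 [([574.0, 191.0, 43.0], 0.88), ([576.0, 91.0, 40.0], 0.87), ([577.0, -11.0, 45.0], 0.83), ([451.0, 146.0, 127.0], 0.41)]
top pocket1 [([574.0, 191.0, 43.0], 0.88), ([576.0, 91.0, 40.0], 0.87), ([577.0, -11.0, 45.0], 0.83), ([451.0, 146.0, 127.0], 0.41)]
top pocket2 [([574.0, 191.0, 43.0], 0.88), ([576.0, 91.0, 40.0], 0.87), ([577.0, -11.0, 45.0], 0.83), ([451.0, 146.0, 127.0], 0.41)]
top tile3 [([536.0, -278.0, 52.0], 0.51), ([568.0, 199.0, 135.0], 0.44)]
[0.57497035 0.19485275 0.14827529] [[ 9.99905411e-01 -1.37538349e-02  1.94807979e-05]
 [-1.37538352e-02 -9.99905411e-01  1.59736490e-05]
 [ 1.92592563e-05 -1.62400737e-05 -1.00000000e+00]] [-0.28122561  0.69456633 -1.18736762]
```

View pics/s4.png

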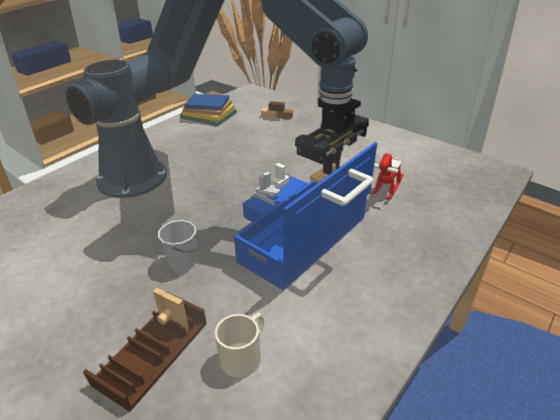

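Request:
{"name": "play_rows", "arguments": {
  "motion": [0,0,0,4,-4,-20,-1,0,0,0,0,0,-30,-1,0,0,0,0,0,-18,-1,0,0,0,0,0,-12,-1,0,0,0,0,0,0,-1]
}}

```text
t: 17.5
position: [0.578, 0.1901, 0.0666]
orientation: [[1.0, -0.015, -0.004], [-0.015, -1.0, -0.0], [-0.004, 0.001, -1.0]]
force: [-1.4, -0.1, -1.0]
opening: 0.219
```

Request:
{"name": "play_rows", "arguments": {
  "motion": [0,0,0,0,0,-3,-1,0,0,0,0,0,-3,-1,0,0,0,0,0,0,-1,0,0,0,0,0,0,-1]
}}

```text
t: 17.9
position: [0.5796, 0.1902, 0.0628]
orientation: [[1.0, -0.015, 0.001], [-0.015, -1.0, 0.0], [0.001, -0.0, -1.0]]
force: [-0.6, -0.4, -0.0]
opening: 0.221
```

Request:
{"name": "play_rows", "arguments": {
  "motion": [0,0,0,0,0,-1.5,-1,0,0,0,0,0,0,-1,0,0,0,0,0,0,-0.4,0,0,0,0,0,0,-0.3,0,0,0,0,0,0,-0.3]
}}

```text
t: 18.4
position: [0.5792, 0.1901, 0.0606]
orientation: [[1.0, -0.015, -0.0], [-0.015, -1.0, -0.0], [-0.0, 0.0, -1.0]]
force: [0.4, -0.7, 0.9]
opening: 0.335
```

Request:
{"name": "play_rows", "arguments": {
  "motion": [0,0,0,0,0,30,-0.3,0,0,0,0,0,45,-0.3,0,0,0,0,0,45,-0.3,0,0,0,0,-40,30,-0.3,0,0,0,0,-49,0,-0.3]
}}

```text
t: 18.9
position: [0.5828, 0.102, 0.216]
orientation: [[1.0, -0.011, 0.012], [-0.011, -1.0, 0.0], [0.012, -0.0, -1.0]]
force: [0.5, -0.5, -0.0]
opening: 0.351
```

```bash
python3 - <<'E'
from h import *
im,d=snap("top","t5"); pts("top",["pocket2","tile3"]);P=cloud("top",d);P[d==0]=9
n=near(P,.577,.191,.03); print(rect(P,.07,.09,n),rect(P,.05,.063,near(P,.577,.191,.055)))
n=near(P,.54,-.283,.08); print(rect(P,.085,.11,n))
s=env.read_state();print(s["position"],s["joint_pos"])
E
```

```text
top pocket2 [([577.0, -15.0, 44.0], 0.8), ([579.0, 90.0, 43.0], 0.73), ([684.0, -256.0, 3.0], 0.44)]
top tile3 [([536.0, -277.0, 53.0], 0.77), ([577.0, 89.0, 39.0], 0.58)]
(array([0., 0.]), array([0., 0.]), 0.0, 0, nan) (array([615.3, 199.2]), array([14.2,  3.6]), 88.3, 7, 50.3)
(array([ 534.4, -281.3]), array([63.9, 13. ]), 8.5, 118, 94.8)
[0.57948187 0.09858818 0.21123139] [-1.22457666e+00  2.80861365e+01  8.82947689e+01 -1.04875447e-02
  6.35809077e+01  8.98990390e+01]
  return _methods._mean(a, axis=axis, dtype=dtype,
  ret = ret.dtype.type(ret / rcount)
```

View pics/t5.png

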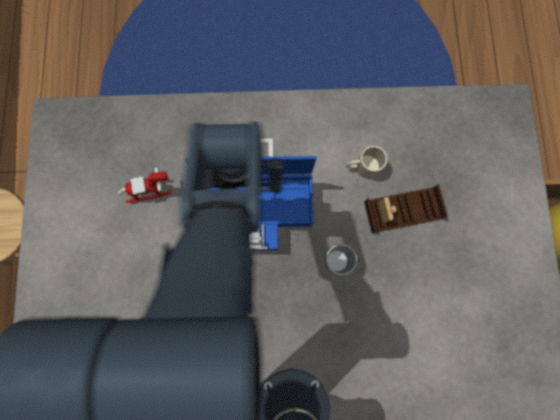

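Request:
{"name": "play_rows", "arguments": {
  "motion": [0,0,0.1455,-3.1,-33.6,-1,0,0,0,0.1455,-3.1,-33.6,-1,0,0,0,0.1455,-3.1,-33.6,-1,0,0,0,0.1455,-3.1,-33.6,-1,0,0,0,0.1455,-3.1,-33.6,-1,0]
}}

```text
t: 19.55
position: [0.5633, -0.0666, 0.2048]
orientation: [[0.752, 0.659, -0.002], [0.659, -0.752, 0.001], [-0.0, -0.002, -1.0]]
force: [0.8, -0.3, 0.5]
opening: 0.499
```

Request:
{"name": "play_rows", "arguments": {
  "motion": [0,0,0.1455,-3.1,-33.6,-1,0,0,0,0.1455,-3.1,-33.6,-1,0,0,0,0.1455,-3.1,-33.6,-1,0,0,0,0.1455,-3.1,-33.6,-1,0,0,0,0.1455,-3.1,-33.6,-1,0]
}}

```text
t: 20.05
position: [0.5482, -0.2346, 0.1997]
orientation: [[0.123, 0.992, -0.001], [0.992, -0.123, 0.002], [0.002, -0.001, -1.0]]
force: [0.7, -0.0, -0.5]
opening: 0.495
```

Request:
{"name": "play_rows", "arguments": {
  "motion": [0,0,0.1455,-3.1,-33.6,-1,0,0,0,0.1455,-3.1,-33.6,-1,0,0,0,0,0,0,-20,0,0,0,0,0,0,0,0,0,0,0,0,0,0,0]
}}

```text
t: 20.55
position: [0.5418, -0.3004, 0.1776]
orientation: [[-0.16, 0.987, -0.002], [0.987, 0.16, 0.003], [0.003, -0.002, -1.0]]
force: [0.5, 0.9, 0.6]
opening: 0.494
```

```bash
python3 - <<'E'
from h import *
a,b=[],[]
im,d=snap("top","t6");P=cloud("top",d);P[d==0]=9
print("knob p2",rect(P,.07,.09,near(P,.577,.191,.03)),"plate",rect(P,.05,.063,near(P,.577,.191,.05)))
im,d=env.camera("scene")
cv2.imwrite("pics/s6.png",cv2.resize(im[120:400,60:420,::-1],(720,560)))
s=env.read_state();print(s["position"],s["orientation"])
E
```

```text
knob p2 (array([575.7, 192.5]), array([20.2, 16.9]), 83.8, 44, 79.4) plate (array([576.3, 191.3]), array([97. , 96.5]), 61.4, 691, 55.2)
[ 0.54259115 -0.30083779  0.17893582] [[-1.60907052e-01  9.86969564e-01 -3.05616142e-05]
 [ 9.86969487e-01  1.60907052e-01  3.91007832e-04]
 [ 3.90830408e-04  3.27525369e-05 -9.99999923e-01]]
```

View pics/s6.png

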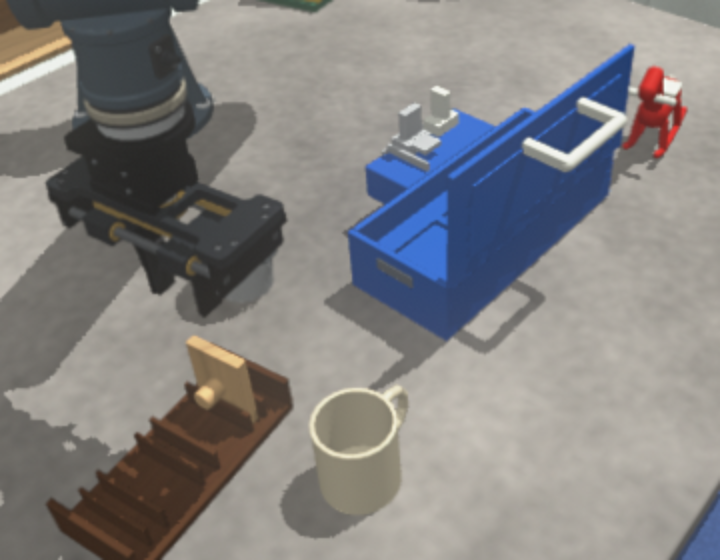

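Request:
{"name": "play_rows", "arguments": {
  "motion": [0,0,0,-0.7,-3.7,-40,0,0,0,0,0,0,-40,0,0,0,0,0,0,-12,0,0,0,0,0,0,0,0,0,0,0,0,0,-8,0]
}}

```text
t: 21.15
position: [0.5433, -0.3067, 0.081]
orientation: [[-0.16, 0.987, 0.004], [0.987, 0.16, -0.003], [-0.004, 0.003, -1.0]]
force: [-0.1, 0.5, 0.3]
opening: 0.497
```

Request:
{"name": "play_rows", "arguments": {
  "motion": [0,0,0,0,0,-13,0,0,0,0,0,0,-13,0,0,0,0,0,0,-11,0,0,0,0,0,0,0,0,0,0,0,0,0,0,0]
}}

```text
t: 21.65
position: [0.5412, -0.3057, 0.0413]
orientation: [[-0.159, 0.987, -0.001], [0.987, 0.159, 0.001], [0.001, -0.001, -1.0]]
force: [-0.7, -0.4, -0.2]
opening: 0.502
```

Request:
{"name": "play_rows", "arguments": {
  "motion": [0,0,0,0,0,0,-1,0,0,0,0,0,0,-1,0,0,0,0,0,0,-1,0,0,0,0,0,0,-1,0,0,0,0,0,0,-1],
  "grip_force": 30
}}

```text
t: 22.15
position: [0.5416, -0.306, 0.0421]
orientation: [[-0.16, 0.987, 0.001], [0.987, 0.16, -0.001], [-0.001, 0.0, -1.0]]
force: [0.2, 0.4, 1.0]
opening: 0.221
```

Request:
{"name": "play_rows", "arguments": {
  "motion": [0,0,0,0,0,15,-1,0,0,0,0,0,25,-1,0,0,0,0,0,40,-1,0,0,0,0,0,40,-1,0,0,0,0,0,0,-1]
}}

```text
t: 22.65
position: [0.5449, -0.3084, 0.169]
orientation: [[-0.16, 0.987, 0.011], [0.987, 0.16, -0.009], [-0.01, 0.009, -1.0]]
force: [1.7, -0.2, -0.2]
opening: 0.222
```

Request:
{"name": "play_rows", "arguments": {
  "motion": [0,0,-0.09,-1.3,10.3,5,-1,0,0,-0.09,-1.3,10.3,5,-1,-0.125,0,0,-1.3,10.3,0,-1,-0.125,0,0,-1.3,10.3,0,-1,-0.125,0,0,-1.3,10.3,0,-1]
}}

```text
t: 23.15
position: [0.5347, -0.2542, 0.1727]
orientation: [[0.021, 1.0, 0.002], [0.929, -0.019, -0.371], [-0.371, 0.01, -0.929]]
force: [0.1, 0.4, 0.3]
opening: 0.219
```

Request:
{"name": "play_rows", "arguments": {
  "motion": [-0.125,0,0,-1.3,10.3,0,-1,-0.125,0,0,-1.3,10.3,0,-1,-0.125,0,0,-1.3,10.3,0,-1,-0.125,0,0,-1.3,10.3,0,-1,0,0,0,0,0,0,-1]
}}

```text
t: 23.65
position: [0.5282, -0.2104, 0.1688]
orientation: [[0.012, 1.0, -0.002], [0.651, -0.009, -0.759], [-0.759, 0.008, -0.651]]
force: [-0.2, -0.6, -0.8]
opening: 0.218
```

```bash
python3 - <<'E'
from h import *
im,d=env.camera("scene")
cv2.imwrite("pics/s7.png",cv2.resize(im[120:400,60:420,::-1],(720,560)))
s=env.read_state();print(s["position"],s["orientation"],s["joint_pos"],s["force"])
E
```

```text
[ 0.52887456 -0.21196036  0.16991227] [[ 0.01412475  0.99989812 -0.00205745]
 [ 0.65108847 -0.01075901 -0.75892559]
 [-0.75887041  0.00938005 -0.6511741 ]] [ -9.94381222  37.15563018 103.05855611 -66.99393799  54.34127212
  39.80112383] [ 0.43282328  0.20466556 -1.16850286]
```

View pics/s7.png

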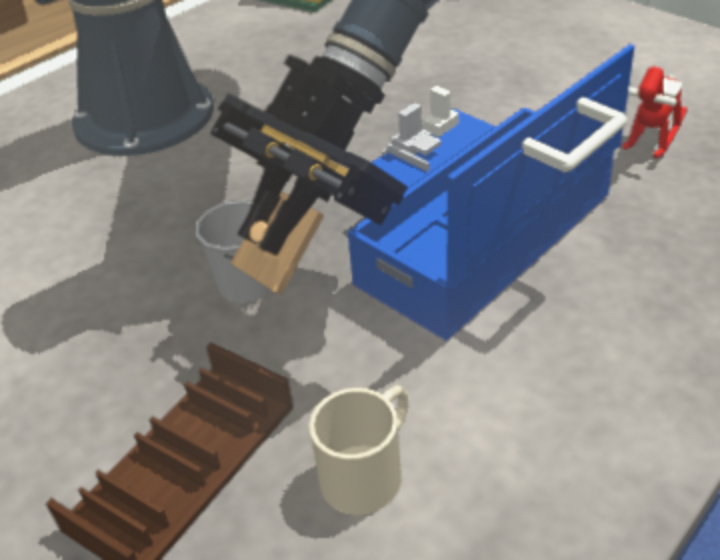

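Request:
{"name": "play_rows", "arguments": {
  "motion": [0,0,0,27,0,0,-1,0,0,0,0,0,-40,-1,0,0,0,0,0,-40,-1,0,0,0,0,0,-35,-1,0,0,0,0,0,0,-1]
}}

```text
t: 24.2
position: [0.5542, -0.2151, 0.0526]
orientation: [[0.017, 1.0, -0.008], [0.652, -0.017, -0.758], [-0.758, 0.007, -0.652]]
force: [0.0, -0.5, 0.2]
opening: 0.217
```

Request:
{"name": "play_rows", "arguments": {
  "motion": [0,0,0,0,0,-6,-1,0,0,0,0,0,-4,-1,0,0,0,0,0,-3,-1,0,0,0,0,0,-2,-1,0,0,0,0,0,0,-1]
}}

```text
t: 24.7
position: [0.5568, -0.2141, 0.0423]
orientation: [[0.021, 1.0, -0.001], [0.649, -0.014, -0.76], [-0.76, 0.015, -0.65]]
force: [-0.3, 0.6, 0.1]
opening: 0.221
```

Request:
{"name": "play_rows", "arguments": {
  "motion": [0,0,0,0,0,-3,-1,0,0,0,0,0,-2,-1,0,0,0,0,0,-2,-1,0,0,0,0,0,0,-1,0,0,0,0,0,0,-1]
}}

```text
t: 25.2
position: [0.5576, -0.2148, 0.0401]
orientation: [[0.021, 1.0, 0.001], [0.642, -0.013, -0.767], [-0.766, 0.016, -0.642]]
force: [-2.3, 7.6, 19.7]
opening: 0.22
```

Request:
{"name": "play_rows", "arguments": {
  "motion": [0,0,0,0,0,2,-1,0,0,0,0,0,0,0,0,0,0,0,0,0,0,0,0,0,0,0,0,0,0,0,0,0,0,0,0]
}}

```text
t: 25.7
position: [0.5562, -0.2141, 0.0361]
orientation: [[0.019, 1.0, -0.003], [0.65, -0.015, -0.76], [-0.76, 0.013, -0.65]]
force: [-1.0, -0.0, -0.2]
opening: 0.472
```

Request:
{"name": "play_rows", "arguments": {
  "motion": [0,0,0,0,0,30,0,0,0,0,0,0,40,0,0.125,0,0,0,0,40,0,0.125,0,0,0,0,10,0,0.125,0,0,0,0,0,0]
}}

```text
t: 26.2
position: [0.5573, -0.214, 0.1534]
orientation: [[0.02, 1.0, -0.0], [0.876, -0.018, -0.482], [-0.481, 0.01, -0.876]]
force: [0.2, -0.7, -0.6]
opening: 0.497
```

Request:
{"name": "play_rows", "arguments": {
  "motion": [0.125,0,0,0,-20,0,0,0.125,0,0,0,-20,0,0,0.125,0,0,0,-20,0,0,0.112,0,0,0,-20,0,0,0,0,0,0,0,0,0]
}}

```text
t: 26.7
position: [0.5559, -0.2995, 0.151]
orientation: [[0.028, 1.0, -0.004], [0.999, -0.028, -0.034], [-0.034, -0.003, -0.999]]
force: [-0.8, -0.5, 0.2]
opening: 0.5
```

```bash
python3 - <<'E'
from h import *
for c in("top","scene"):
    im,d=env.camera(c);P=cloud(c,d);P[d==0]=9
    n=near(P,.557,-.178,.075)&(P[...,1]>-.235)
    for z in((.008,.018),(.027,.045)):
        try: print(c,rect(P,*z,n))
        except Exception as e: print(e)
    pts(c,["tile0"])
cv2.imwrite("pics/s8.png",cv2.resize(im[120:400,60:420,::-1],(720,560)))
s=env.read_state();print(s["position"],s["orientation"],s["joint_pos"])
E
```

```text
top (array([0., 0.]), array([0., 0.]), 0.0, 0, nan)
top (array([0., 0.]), array([0., 0.]), 0.0, 0, nan)
top tile0 [([575.0, 191.0, 50.0], 0.67)]
scene (array([ 559.1, -177.9]), array([83.7, 65.3]), 89.8, 849, 12.0)
scene (array([ 560.1, -178.7]), array([19.1, 17.1]), 43.0, 74, 35.4)
scene tile0 [([560.0, -180.0, 8.0], 0.82)]
[ 0.55460899 -0.29085794  0.14972325] [[ 0.01956278  0.99975948 -0.00991375]
 [ 0.9993406  -0.01985603 -0.0303992 ]
 [-0.03058874 -0.00931252 -0.99948867]] [-37.02600473  35.12849621  85.98157214  -2.03659786  58.31047596
 -34.83520101]
  return _methods._mean(a, axis=axis, dtype=dtype,
  ret = ret.dtype.type(ret / rcount)
```

View pics/s8.png

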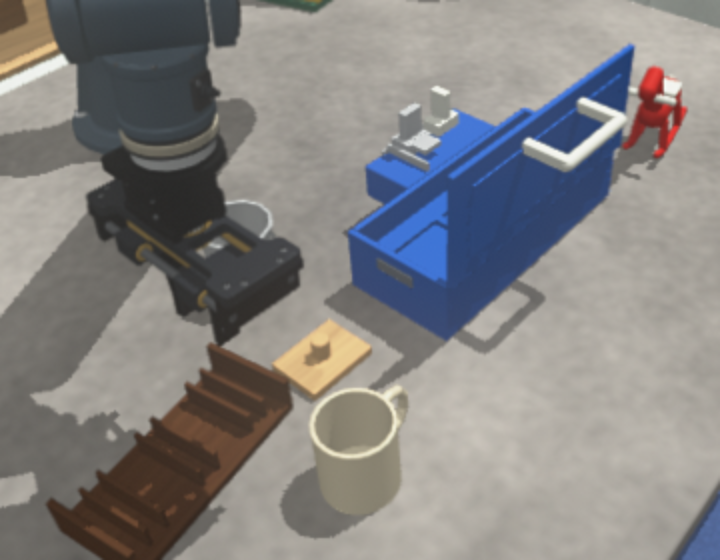

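Request:
{"name": "play_rows", "arguments": {
  "motion": [0.0305,-0.0095,0,0,0,5,0,0,0,-0.1428,0.4,10.35,0,0,0,0,-0.1428,0.4,10.35,0,0,0,0,-0.1428,0.4,10.35,0,0,0,0,-0.1428,0.4,10.35,0,0]
}}

```text
t: 27.4
position: [0.5568, -0.2479, 0.1552]
orientation: [[0.56, 0.828, -0.001], [0.828, -0.56, -0.001], [-0.002, 0.0, -1.0]]
force: [0.8, -0.4, -0.5]
opening: 0.5
```

Request:
{"name": "play_rows", "arguments": {
  "motion": [0,0,-0.1428,0.4,10.35,0,0,0,0,-0.1428,0.4,10.35,0,0,0,0,-0.1428,0.4,10.35,0,0,0,0,-0.1428,0.4,10.35,0,0,0,0,-0.1428,0.4,10.35,0,0]
}}

```text
t: 27.9
position: [0.5586, -0.1961, 0.1552]
orientation: [[0.966, 0.26, -0.002], [0.26, -0.966, -0.002], [-0.003, 0.001, -1.0]]
force: [-0.1, 0.1, 0.5]
opening: 0.503
```

Request:
{"name": "play_rows", "arguments": {
  "motion": [0,0,-0.1428,0.4,10.35,0,0,0,0,-0.1428,0.4,10.35,0,0,0,0,0,0,0,-20,0,0,0,0,0,0,-20,0,0,0,0,0,0,0,0]
}}

```text
t: 28.4
position: [0.5575, -0.175, 0.1131]
orientation: [[1.0, -0.017, -0.008], [-0.017, -1.0, 0.001], [-0.008, -0.001, -1.0]]
force: [-0.0, 1.5, 0.4]
opening: 0.502
```

Request:
{"name": "play_rows", "arguments": {
  "motion": [0,0,0,0,-1.5,-40,0,0,0,0,0,0,-35,0,0,0,0,0,0,-21,0,0,0,0,0,0,0,0,0,0,0,0,0,0,0]
}}

```text
t: 28.9
position: [0.5603, -0.1793, 0.0202]
orientation: [[1.0, -0.019, -0.001], [-0.019, -1.0, -0.002], [-0.001, 0.002, -1.0]]
force: [-0.2, 0.4, 0.4]
opening: 0.498
```

Request:
{"name": "play_rows", "arguments": {
  "motion": [0,0,0,0,0,0,-1,0,0,0,0,0,0,-1,0,0,0,0,0,0,-1,0,0,0,0,0,0,-1,0,0,0,0,0,0,-1],
  "grip_force": 25
}}

```text
t: 29.4
position: [0.5603, -0.18, 0.0204]
orientation: [[1.0, -0.02, -0.0], [-0.02, -1.0, -0.002], [-0.0, 0.002, -1.0]]
force: [-0.4, 1.5, 5.4]
opening: 0.221
```

Request:
{"name": "play_rows", "arguments": {
  "motion": [0,0,0,0,0,30,-1,0,0,0,0,0,48,-1,0,0,0,0,0,48,-1,0,0,0,0,0,4,-1,0,0,0,3,30,0,-1]
}}

```text
t: 29.9
position: [0.5649, -0.1536, 0.1519]
orientation: [[1.0, -0.024, 0.005], [-0.024, -1.0, -0.007], [0.005, 0.006, -1.0]]
force: [0.3, -0.1, -0.5]
opening: 0.22
```

Request:
{"name": "play_rows", "arguments": {
  "motion": [0,0,0,4,45,0,-1,0,0,0,4,45,0,-1,0,0,0,4.5,46,0,-1,0,0,0,0,0,0,-1,0,0,0,0,0,0,-1]
}}

```text
t: 30.4
position: [0.5749, -0.0129, 0.1488]
orientation: [[1.0, -0.017, -0.003], [-0.017, -1.0, -0.002], [-0.003, 0.002, -1.0]]
force: [0.1, -0.5, -0.4]
opening: 0.219
```

```bash
python3 - <<'E'
from h import *
im,d=env.camera("scene");P=cloud("scene",d);P[d==0]=9
pts("scene",["tile0","pocket0"])
s=env.read_state();print(s["position"],s["orientation"],s["opening"])
E
```

```text
scene tile0 [([576.0, -16.0, 135.0], 0.8)]
scene pocket0 [([576.0, -14.0, 46.0], 0.97)]
[ 0.57537066 -0.01523772  0.1491871 ] [[ 0.99976219 -0.02173755 -0.00174204]
 [-0.02174158 -0.99976092 -0.00232563]
 [-0.00169107  0.00236295 -0.99999578]] 0.21931866726623048
```

Request:
{"name": "play_rows", "arguments": {
  "motion": [0,0,0,0.3,2,-30,-1,0,0,0,0,0,-30,-1,0,0,0,0,0,-16,-1,0,0,0,0,0,0,-1,0,0,0,0,0,-4,-1]
}}

```text
t: 31.05
position: [0.5764, -0.0133, 0.0699]
orientation: [[1.0, -0.022, -0.0], [-0.022, -1.0, -0.002], [-0.0, 0.002, -1.0]]
force: [0.7, 1.0, -0.0]
opening: 0.221
```

Request:
{"name": "play_rows", "arguments": {
  "motion": [0,0,0,0,0,-3,-1,0,0,0,0,0,-2,-1,0,0,0,0,0,0,-1,0,0,0,0,0,0,-1]
}}

```text
t: 31.45
position: [0.576, -0.0119, 0.0651]
orientation: [[1.0, -0.02, -0.0], [-0.02, -1.0, -0.002], [-0.0, 0.002, -1.0]]
force: [-0.0, 0.5, -0.3]
opening: 0.22
```

Request:
{"name": "play_rows", "arguments": {
  "motion": [0,0,0,0,0,-1.5,-1,0,0,0,0,0,0,-1,0,0,0,0,0,0,-0.4,0,0,0,0,0,0,-0.3,0,0,0,0,0,0,-0.3]
}}

```text
t: 31.95
position: [0.5758, -0.0119, 0.0631]
orientation: [[1.0, -0.02, -0.001], [-0.02, -1.0, -0.002], [-0.001, 0.002, -1.0]]
force: [-0.6, 0.1, -0.2]
opening: 0.331
```

Request:
{"name": "play_rows", "arguments": {
  "motion": [0,0,0,0,0,30,-0.3,0,0,0,0,0,45,-0.3,0,0,0,0,0,45,-0.3,0,0,0.08,0,-30,39,-0.3,0,0,0.14,0,-45,10,-0.3]
}}

```text
t: 32.45
position: [0.5784, -0.0863, 0.2372]
orientation: [[0.978, 0.207, 0.008], [0.207, -0.978, -0.005], [0.007, 0.006, -1.0]]
force: [1.6, -0.1, 0.4]
opening: 0.352
```

Request:
{"name": "play_rows", "arguments": {
  "motion": [0,0,0.14,0,-45,10,-0.3,0,0,0.14,0,-45,10,-0.3,0,0,0.14,0,-45,10,-0.3,0,0,0.14,0,-20,10,-0.3,0,0,0,0,0,0,-0.3]
}}

```text
t: 32.95
position: [0.5763, -0.2458, 0.2731]
orientation: [[0.728, 0.686, 0.003], [0.686, -0.728, -0.005], [-0.001, 0.006, -1.0]]
force: [0.4, 1.0, -0.1]
opening: 0.349
```

```bash
python3 - <<'E'
from h import *
im,d=env.camera("top");P=cloud("top",d);P[d==0]=9
pts("top",["tile0","pocket0","lid_bar"])
for y in(.191,-.013):
    for z in((.051,.062),(.07,.09)): print(rect(P,*z,near(P,.577,y,.055)&(abs(P[...,0]-.576)<.034)))
cv2.imwrite("pics/t9.png",cv2.resize(im[130:280,160:360,::-1],(800,600)))
s=env.read_state();print(s["position"],s["orientation"],s["joint_pos"])
E
```

```text
top tile0 [([574.0, 192.0, 51.0], 0.94), ([572.0, -9.0, 51.0], 0.9)]
top pocket0 [([578.0, 92.0, 39.0], 0.77), ([574.0, 195.0, 48.0], 0.66), ([578.0, -8.0, 43.0], 0.62)]
top lid_bar [([700.0, 90.0, 195.0], 0.82), ([578.0, -12.0, 46.0], 0.23)]
(array([576.6, 191.8]), array([ 66.1, 104.6]), -89.7, 611, 55.5)
(array([575.8, 191.8]), array([17.5, 18.5]), -65.6, 43, 78.4)
(array([575.9, -13. ]), array([ 67.7, 106.9]), -88.6, 576, 55.3)
(array([573. , -34.4]), array([22.2, 66.4]), -86.9, 48, 79.7)
[ 0.57518574 -0.23998533  0.27111716] [[ 7.25379705e-01  6.88347487e-01 -1.42141854e-03]
 [ 6.88347754e-01 -7.25380750e-01 -3.69350735e-04]
 [-1.28531130e-03 -7.10510735e-04 -9.99998922e-01]] [-3.28756936e+01  2.73376697e+01  7.90456215e+01 -6.45852709e-02
  7.36736299e+01  1.36430127e+01]
```

View pics/t9.png

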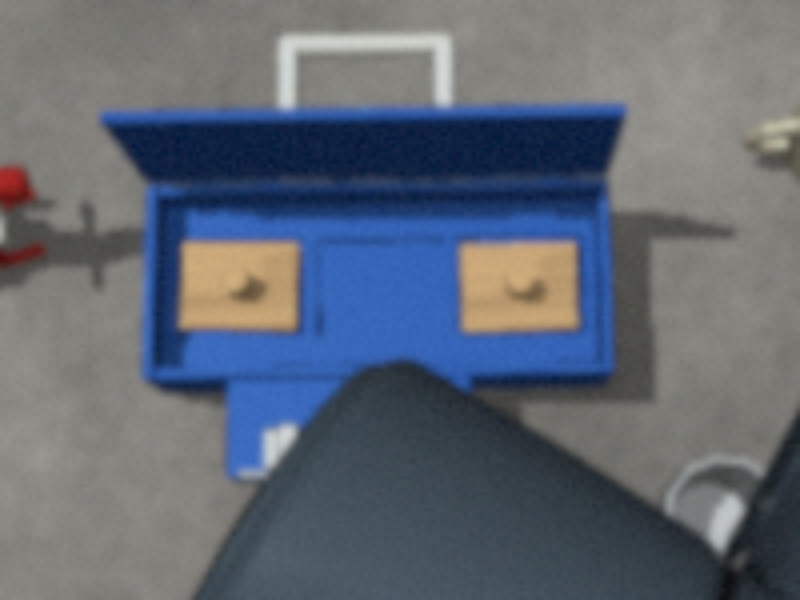

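Request:
{"name": "play_rows", "arguments": {
  "motion": [0,0,0.0993,16.5,40.8,2,-0.3,0,0,0.0993,16.5,40.8,2,-0.3,0,0,0.0993,16.5,40.8,2,-0.3,0,0,0.0993,16.5,40.8,2,-0.3,0,0,0.0993,16.5,40.8,2,-0.3]
}}

```text
t: 33.65
position: [0.6578, -0.0341, 0.2815]
orientation: [[0.305, 0.952, -0.0], [0.952, -0.305, -0.001], [-0.001, 0.0, -1.0]]
force: [0.9, -0.3, 0.5]
opening: 0.346
```

Request:
{"name": "play_rows", "arguments": {
  "motion": [0,0,0.0993,16.5,40.8,0,-0.3,0,0,0.0993,16.5,40.8,0,-0.3,0,0,0.0993,16.5,40.8,0,-0.3,0,0,0,0,0,0,-0.3,0,0,0,0,0,0,-0.3]
}}

```text
t: 34.15
position: [0.7066, 0.0873, 0.281]
orientation: [[0.014, 1.0, -0.0], [1.0, -0.014, -0.002], [-0.002, -0.0, -1.0]]
force: [-0.4, 0.1, 0.3]
opening: 0.352
```

Request:
{"name": "play_rows", "arguments": {
  "motion": [0,0,0,0,-1,-40,-0.3,0,0,0,0,0,-40,-0.3,0,0,0,0,0,-19,-0.3,0,0,0,0,0,0,-0.3,0,0,0,0,0,0,-0.3]
}}

```text
t: 34.65
position: [0.7076, 0.0826, 0.1834]
orientation: [[0.018, 1.0, 0.002], [1.0, -0.018, -0.001], [-0.001, 0.002, -1.0]]
force: [1.0, -0.4, -0.7]
opening: 0.35
```

Request:
{"name": "play_rows", "arguments": {
  "motion": [0,0,0,0,0,0,-1,0,0,0,0,0,0,-1,0,0,0,0,0,0,-1,0,0,0,0,0,0,-1,0,0,0,0,0,0,-1],
  "grip_force": 30
}}

```text
t: 35.15
position: [0.7082, 0.0833, 0.1843]
orientation: [[0.017, 1.0, 0.004], [1.0, -0.017, -0.002], [-0.002, 0.004, -1.0]]
force: [-0.9, -0.2, 3.6]
opening: 0.151
```

Request:
{"name": "play_rows", "arguments": {
  "motion": [0,0,0,-2,0,0.5,-1,0,0,0,-18.7,0.3,7.6,-1,0,0,0,-19.7,0.3,4.7,-1,0,0,0,-20.1,0.3,1.5,-1,0,0,0,-20.2,0.3,-1.7,-1]
}}

```text
t: 35.65
position: [0.6317, 0.0847, 0.1991]
orientation: [[0.017, 1.0, 0.016], [1.0, -0.017, -0.001], [-0.001, 0.016, -1.0]]
force: [4.0, 1.0, 4.0]
opening: 0.145
```

Request:
{"name": "play_rows", "arguments": {
  "motion": [0,0,0,-19.6,0.3,-4.7,-1,0,0,0,-18.7,0.3,-7.8,-1,0,0,0,-17.2,0.3,-10.7,-1,0,0,0,0,0,0,-1]
}}

```text
t: 36.05
position: [0.5693, 0.086, 0.1718]
orientation: [[0.017, 1.0, -0.001], [1.0, -0.017, -0.001], [-0.001, -0.001, -1.0]]
force: [-2.2, 1.3, 1.2]
opening: 0.15
```

Request:
{"name": "play_rows", "arguments": {
  "motion": [0,0,0,-15.3,0.3,-13.1,-1,0,0,0,-13.1,0.3,-15.5,-1,0,0,0,-10,0.2,-17.2,-1,0,0,0,0,0,-2,-1,0,0,0,0,0,0,-1]
}}

```text
t: 36.55
position: [0.5321, 0.0867, 0.1244]
orientation: [[0.017, 1.0, -0.002], [1.0, -0.017, -0.001], [-0.001, -0.002, -1.0]]
force: [-2.2, 1.0, 2.6]
opening: 0.149
```

Request:
{"name": "play_rows", "arguments": {
  "motion": [0,0,0,0,0,-3,-1,0,0,0,0,0,-3,-1,0,0,0,0,0,0,-1,0,0,0,0,0,0,-1]
}}

```text
t: 36.95
position: [0.5322, 0.0867, 0.1234]
orientation: [[0.016, 1.0, 0.0], [1.0, -0.016, -0.001], [-0.001, 0.0, -1.0]]
force: [-10.6, 0.2, 35.0]
opening: 0.15
```

```bash
python3 - <<'E'
from h import *
im,d=env.camera("scene");P=cloud("scene",d);P[d==0]=9
m=(P[...,2]>.08)&(P[...,2]<.13)&(abs(P[...,1]-.09)<.155)&(P[...,0]>.51)&(P[...,0]<.64)&(im[...,2].astype(int)-im[...,0]>50)
q=P[m]; A=np.c_[q[:,:2],np.ones(len(q))]; c=np.linalg.lstsq(A,q[:,2],rcond=None)[0]; print("slope x,y",c[:2],np.median(q[:,2]),len(q))
print(env.read_state()["position"],env.read_state()["force"])
cv2.imwrite("pics/s10.png",cv2.resize(im[130:310,180:420,::-1],(720,540)))
E
```

```text
slope x,y [-0.00383514  0.00201841] 0.09457173651282524 4235
[0.5322466  0.08667143 0.12341416] [-11.78529219   0.9188229   34.56162977]
```

Request:
{"name": "play_rows", "arguments": {
  "motion": [0,0,0,0,0,5,-1,0,0,0,0,0,0,-0.3,0,0,0,0,0,0,-0.2,0,0,0,0,0,0,-0.2,0,0,0,0,0,10,-0.2]
}}

```text
t: 37.5
position: [0.5324, 0.0862, 0.1324]
orientation: [[0.017, 1.0, -0.002], [1.0, -0.017, -0.001], [-0.001, -0.002, -1.0]]
force: [-0.4, 0.8, 0.6]
opening: 0.375
```

Request:
{"name": "play_rows", "arguments": {
  "motion": [0,0,0,0,0,25,-0.2,0,0,0,0,0,25,-0.2,0,0,0,-38,1,0,-0.4,0,0,0,-39,1.5,0,-0.4,0,0,0,0,0,0,-0.4]
}}

```text
t: 38.0
position: [0.4489, 0.0895, 0.1833]
orientation: [[0.016, 1.0, -0.007], [1.0, -0.016, -0.001], [-0.001, -0.007, -1.0]]
force: [-1.4, 1.4, -0.3]
opening: 0.313
```

```bash
python3 - <<'E'
from h import *
im,d=env.camera("scene");P=cloud("scene",d);P[d==0]=9
m=(P[...,2]>.08)&(P[...,2]<.13)&(abs(P[...,1]-.09)<.155)&(P[...,0]>.51)&(P[...,0]<.64)&(im[...,2].astype(int)-im[...,0]>50)
q=P[m]; A=np.c_[q[:,:2],np.ones(len(q))]; c=np.linalg.lstsq(A,q[:,2],rcond=None)[0]; print("slope x,y",c[:2],np.median(q[:,2]),len(q))
pts("scene",["latch_grip","keeper_grip"])
print(env.read_state()["position"],env.read_state()["force"])
E
```

```text
slope x,y [-0.00909794  0.00072351] 0.09516527100680938 4407
scene latch_grip [([455.0, 89.0, 128.0], 0.76)]
scene keeper_grip [([456.0, 146.0, 127.0], 0.75)]
[0.45753089 0.0887263  0.18432647] [-0.03525689  0.34457869 -0.62964829]
```

Request:
{"name": "play_rows", "arguments": {
  "motion": [0,0,0,-1.5,0.5,-25,-0.4,0,0,0,0,0,-25,-0.4,0,0,0,0,0,-22,-0.4,0,0,0,0,0,0,-0.4,0,0,0,0,0,0,-0.4]
}}

```text
t: 38.65
position: [0.456, 0.0892, 0.1116]
orientation: [[0.017, 1.0, 0.002], [1.0, -0.017, -0.001], [-0.001, 0.002, -1.0]]
force: [-0.0, -0.7, 0.3]
opening: 0.301
```

Request:
{"name": "play_rows", "arguments": {
  "motion": [0,0,0,0,0,0,-1,0,0,0,0,0,0,-1,0,0,0,0,0,0,-1,0,0,0,0,0,0,-1,0,0,0,0,0,0,-1],
  "grip_force": 20
}}

```text
t: 39.15
position: [0.4554, 0.0893, 0.1126]
orientation: [[0.017, 1.0, 0.004], [1.0, -0.017, -0.001], [-0.001, 0.004, -1.0]]
force: [-0.0, -0.2, 4.9]
opening: 0.134
```

Request:
{"name": "play_rows", "arguments": {
  "motion": [0,0,0,8,-0.1,0,-1,0,0,0,8,-0.1,0,-1,0,0,0,8,-0.1,0,-1,0,0,0,7,-0.1,0,-1,0,0,0,0,0,0,-1]
}}

```text
t: 39.65
position: [0.487, 0.0888, 0.1126]
orientation: [[0.017, 1.0, 0.005], [1.0, -0.017, -0.001], [-0.001, 0.005, -1.0]]
force: [1.3, -0.5, 4.2]
opening: 0.138
```

Request:
{"name": "play_rows", "arguments": {
  "motion": [0,0,0,2,0,0,-1,0,0,0,0,0,0,-1,0,0,0,0,0,0,-1]
}}

```text
t: 39.95
position: [0.4872, 0.0888, 0.1126]
orientation: [[0.016, 1.0, 0.002], [1.0, -0.016, -0.002], [-0.002, 0.002, -1.0]]
force: [-1.6, -0.6, 7.7]
opening: 0.135
```

Request:
{"name": "play_rows", "arguments": {
  "motion": [0,0,0,-2,0,0,-1,0,0,0,0,0,0,-0.4,0,0,0,0,0,0,-0.4,0,0,0,0,0,30,-0.4,0,0,0,0,0,40,-0.4]
}}

```text
t: 40.45
position: [0.4833, 0.089, 0.1803]
orientation: [[0.017, 1.0, -0.005], [1.0, -0.017, -0.001], [-0.001, -0.005, -1.0]]
force: [1.3, -0.9, -0.7]
opening: 0.294
```

Request:
{"name": "play_rows", "arguments": {
  "motion": [0,0,0.1428,-2.8,5.2,0,-0.2,0,0,0.1428,-2.8,5.2,0,-0.2,0,0,0.1428,-2.8,5.2,0,-0.2,0,0,0.1428,-2.8,5.2,0,-0.2,0,0,0.1428,-2.8,5.2,0,-0.2]
}}

```text
t: 40.95
position: [0.4709, 0.1152, 0.1813]
orientation: [[-0.647, 0.763, 0.001], [0.763, 0.647, 0.0], [-0.0, 0.001, -1.0]]
force: [-0.3, 0.3, 1.1]
opening: 0.402
```

Request:
{"name": "play_rows", "arguments": {
  "motion": [0,0,0.1428,-2.8,5.2,0,-0.2,0,0,0.1428,-2.8,5.2,0,-0.2,0,0,0.1428,-2.8,5.2,0,-0.2,0,0,0.1428,-2.8,5.2,0,-0.2,0,0,0.1428,-2.8,5.2,0,-0.2]
}}

```text
t: 41.45
position: [0.4568, 0.1412, 0.1812]
orientation: [[-0.988, 0.153, -0.0], [0.153, 0.988, 0.002], [0.0, 0.002, -1.0]]
force: [0.7, 0.5, 0.2]
opening: 0.399
```

Request:
{"name": "play_rows", "arguments": {
  "motion": [0,0,0.1428,-2.8,5.2,0,-0.2,0,0,0,0,0,0,-0.2,0,0,0,0,0,0,-0.2,0,0,0,0,0,0,-0.2]
}}

```text
t: 41.85
position: [0.4549, 0.146, 0.1815]
orientation: [[-1.0, 0.019, 0.001], [0.019, 1.0, 0.002], [-0.001, 0.002, -1.0]]
force: [0.3, 0.3, 0.4]
opening: 0.398
```

```bash
python3 - <<'E'
from h import *
im,d=env.camera("scene");pts("scene",["latch_grip","keeper_grip"])
print(env.read_state()["position"])
E
```

```text
scene latch_grip [([488.0, 89.0, 127.0], 0.82)]
scene keeper_grip [([457.0, 148.0, 127.0], 0.46)]
[0.45498615 0.14594766 0.18164759]
```

Request:
{"name": "play_rows", "arguments": {
  "motion": [0,0,0,0,0,-25,-0.2,0,0,0,0,0,-25,-0.2,0,0,0,0,0,-20,-0.2,0,0,0,0,0,0,-0.2,0,0,0,0,0,0,-0.2]
}}

```text
t: 42.5
position: [0.455, 0.146, 0.1117]
orientation: [[-1.0, 0.017, 0.001], [0.017, 1.0, 0.002], [-0.001, 0.002, -1.0]]
force: [0.5, -0.2, 0.9]
opening: 0.401
```

Request:
{"name": "play_rows", "arguments": {
  "motion": [0,0,0,0,0,0,-1,0,0,0,0,0,0,-1,0,0,0,0,0,0,-1,0,0,0,0,0,0,-1,0,0,0,0,0,0,-1]
}}

```text
t: 43.0
position: [0.4552, 0.1463, 0.1123]
orientation: [[-1.0, 0.017, 0.003], [0.017, 1.0, 0.002], [-0.002, 0.002, -1.0]]
force: [-0.4, 0.1, 4.5]
opening: 0.136
```

Request:
{"name": "play_rows", "arguments": {
  "motion": [0,0,0,-0.2,-11,0,-1,0,0,0,-0.2,-11,0,-1,0,0,0,-0.2,-11,0,-1,0,0,0,-0.2,-11,0,-1,0,0,0,-0.2,-10,0,-1]
}}

```text
t: 43.5
position: [0.4544, 0.0915, 0.1122]
orientation: [[-1.0, 0.017, 0.003], [0.017, 1.0, 0.002], [-0.003, 0.003, -1.0]]
force: [0.5, 2.0, 6.3]
opening: 0.134
```

Request:
{"name": "play_rows", "arguments": {
  "motion": [0,0,0,0,-3,0,-1,0,0,0,0,0,0,-1,0,0,0,0,0,0,-1]
}}

```text
t: 43.8
position: [0.4543, 0.0904, 0.1123]
orientation: [[-1.0, 0.019, 0.003], [0.019, 1.0, 0.005], [-0.003, 0.005, -1.0]]
force: [-0.1, 8.6, 6.0]
opening: 0.134
```

Keeper is against its stop. Release, rise, and check.

Request:
{"name": "play_rows", "arguments": {
  "motion": [0,0,0,0,1,0,-1,0,0,0,0,0,0,-0.3,0,0,0,0,0,0,-0.3,0,0,0,0,0,30,-0.3,0,0,0,0,0,40,-0.3]
}}

```text
t: 44.3
position: [0.4519, 0.0896, 0.1805]
orientation: [[-1.0, 0.017, -0.005], [0.017, 1.0, 0.002], [0.005, 0.002, -1.0]]
force: [0.3, 0.1, 0.1]
opening: 0.333
```

Request:
{"name": "play_rows", "arguments": {
  "motion": [0,0,0,-5,20,40,-0.3,0,0,0,0,45,20,-0.3,0,0,0,0,45,0,-0.3,0,0,0,0,45,0,-0.3,0,0,0,0,0,0,-0.3]
}}

```text
t: 44.8
position: [0.4486, 0.2491, 0.2418]
orientation: [[-1.0, 0.011, 0.002], [0.011, 1.0, 0.004], [-0.002, 0.004, -1.0]]
force: [-0.7, -1.4, -0.0]
opening: 0.353
```

```bash
python3 - <<'E'
from h import *
for c in ("top","scene"):
    im,d=env.camera(c);pts(c,["latch_grip","keeper_grip","lid_bar","mug","bucket","horse","tile0"])
cv2.imwrite("pics/s11.png",cv2.resize(im[100:400,60:460,::-1],(800,600)))
P=cloud("scene",d);P[d==0]=9
m=(P[...,2]>.08)&(P[...,2]<.13)&(abs(P[...,1]-.09)<.155)&(P[...,0]>.51)&(P[...,0]<.64)&(im[...,2].astype(int)-im[...,0]>50)
q=P[m]; A=np.c_[q[:,:2],np.ones(len(q))]; print(np.linalg.lstsq(A,q[:,2],rcond=None)[0],np.median(q[:,2]))
print(env.read_state()["position"])
E
```

```text
top latch_grip [([484.0, 90.0, 131.0], 0.62)]
top keeper_grip [([451.0, 93.0, 127.0], 0.68), ([399.0, -143.0, -3.0], 0.35)]
top lid_bar [([528.0, 95.0, 143.0], 0.61), ([451.0, 92.0, 128.0], 0.51)]
top mug [([549.0, -347.0, -2.0], 0.64)]
top bucket [([400.0, -145.0, -3.0], 0.92)]
top horse []
top tile0 []
scene latch_grip [([490.0, 92.0, 129.0], 0.82)]
scene keeper_grip [([453.0, 92.0, 130.0], 0.59)]
scene lid_bar [([455.0, 90.0, 130.0], 0.72), ([532.0, 91.0, 145.0], 0.6), ([548.0, -354.0, -0.0], 0.37)]
scene mug []
scene bucket [([400.0, -144.0, -2.0], 0.64)]
scene horse [([630.0, 409.0, -2.0], 0.72)]
scene tile0 [([629.0, 413.0, -4.0], 0.64)]
[-0.00815216  0.00066201  0.09975488] 0.09512833586306679
[0.44889711 0.24504825 0.24172042]
```

View pics/s11.png

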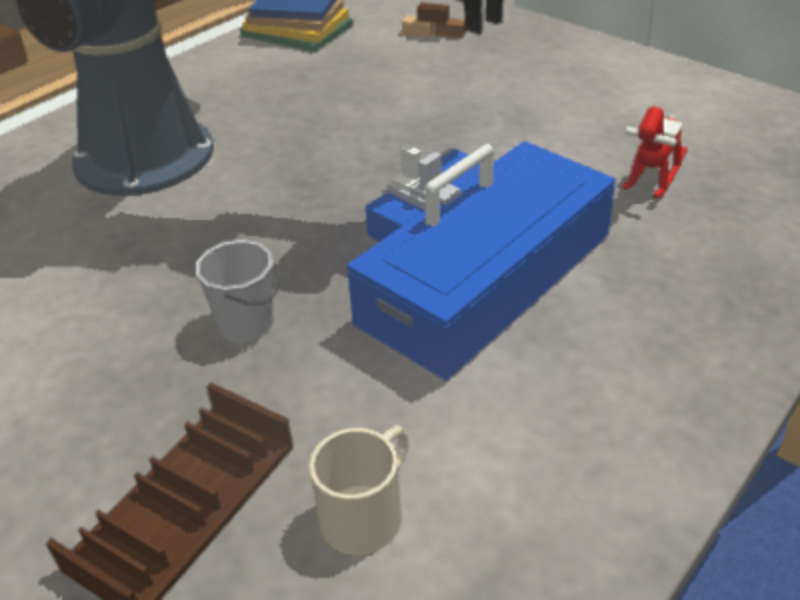

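The picture shows the lid shut, latch and keeper fins back together at ~(420,160), the rack empty and the bystanders in place.

```bash
python3 -c "
from plant import env
print(env.finish_job())"
```

```text
the job is handed in; nothing more can be done
None
```

I put both tiles in the chest, fastened it again and handed the job in at about 45 s of the 210 s. The hand-in gives no verdict.

**What I did:**
- Slid the keeper 55.6 mm aside, drew the latch about 31 mm and opened the lid to about 90°.
- Picked the table tile up by its knob and laid it in the left-hand pocket.
- Took the rack tile by its knob and tipped it knob-up onto the table. I then picked it up again from above and laid it in the right-hand pocket.
- Shut the lid, pushed the latch home against its stop, then slid the keeper back to its stop.

**Last checks:**
- **Tiles:** before closing, both lay flat and knob up, with plate tops at about 55 mm and by depth within about 2 mm of the pocket centres. I did not look at them again after shutting the lid.
- **Lid:** the fitted slope was about 0.008 rad, against the 0.03 limit. It read about 0.004 rad while I pressed it down, so I can't tell whether that gap is real or fitting error.
- **Latch and keeper:** both were back within about 1 mm of where the gripper first found them.
- **Bystanders:** the bucket and horse were found unmoved. The networks missed the mug in the last pictures (one reported the rack as a mug), but the final picture shows it upright in its place.

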